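# Clear the fatigue rig after a test

### The job

Clear the fatigue rig after its test: on each of the two spindle couplers pull the spring sleeve back so that the broken specimen half is pushed out and drops into the catch tray, and let the sleeve snap fully forward again. Then draw the catch tray out by its tab, tip the broken halves off it into the grey scrap bin and put the empty tray back fully home, flat under the couplers. Every broken half, also those lying loose on the bench (these at any time), must end up in the bin, which stays upright; leave the other things on the bench where they are.

Things in the scene. Friction and masses are not known exactly. Their poses are not given: they have to be found in the camera images.
- rig: Fixed fatigue rig. Origin on the bench under the middle of the gap between its two facing spindles; x points from its open front (robot's side) to the back, y (left) along the spindles, their axis 120 mm up. Bearing housings (top 156 mm) stand 109 to 153 mm either side, the motor (top 190 mm) 180 to 330 mm to the right. Nothing above the spindles.
- tray_home (a point): Where the tray's origin lies when it is fully home, same axes as the rig (it is the rig's origin). Sills 32 mm high, inner faces 86 mm either side, with flared front ends at x = -75 mm, guide the tray (6 mm play each side); a back beam at x = +70 mm stops it.
- sleeve_l (a joint): Spring sleeve of the left (+y) coupler: 0 forward, 0.010 m fully back, positive away from the gap (rig +y). 5 N to start, 13 N fully back; snaps forward when let go. It unlocks at 5 to 6 mm; held fully back, an ejector pushes the half out in about 0.5 s and it drops into the tray; let go sooner, the half may stick: pull again.
- sleeve_r (a joint): The same for the right (-y) coupler; positive along rig -y.
- sleeve_l_grip (a point): Centre of the left sleeve, on the spindle axis: a knurled metal ring 40 mm across, 36 mm long (rig y), 120 mm up, free all round; the point moves with the sleeve. The coupler's mouth faces the gap 20 mm in front of it; a locked half stands 28 mm deep in the mouth and 34 mm out.
- sleeve_r_grip (a point): Centre of the right sleeve, the same mirrored.
- tray: Loose catch tray, polished aluminium, 0.28 kg: pan 132 (x) by 160 mm (y), floor 4 mm, walls 36 mm high on three sides, open at +x (the lip, at the back when home). Origin under the pan's middle. Pieces slide off from some 25 degrees of tip on. Draw it out 95 mm towards the rig's -x, raised 40 mm at most, before lifting it past the spindles.
- tray_tab (a point): Middle of the top edge of the upright black handle tab: 10 mm thick (tray x), 70 mm wide (y), top 54 mm above the tray's underside, 112 mm from the tray's origin on the -x side; 41 mm free between it and the pan's wall, over a ledge 4 mm thick.
- tray_lip (a point): Middle of the tray's open pouring edge, on the floor's top face, 66 mm from the origin on the +x side.
- bin: Loose grey plastic scrap bin, open top, 0.95 kg: outside 260 (x) by 190 (y) by 100 mm high, walls 5 mm, rim standing out 6 mm. Origin under its middle.
- half_l: Locked in the left coupler at the start, neck to the gap: broken steel specimen half, 62 mm long, 50 g: square shank 20 x 20 x 32 mm with a groove 8 mm wide, 3.5 mm deep, then a round neck 13.6 mm thick, 30 mm long. Origin on its axis: shank from x = -31 to +1 mm, neck to +31. Lies with the axis 10 mm up; may also stand on end. Grip the shank, 13 mm behind the origin.
- half_r: Locked in the right coupler at the start, neck to the gap; same shape as half_l.
- old1: Half from an earlier test, lying in the tray at the start if present; the same shape as half_l.
- old2: Half from an earlier test, lying in the tray at the start if present; the same shape as half_l.
- old3: Half from an earlier test, lying in the tray at the start if present; the same shape as half_l.
- old4: Half from an earlier test, lying in the tray at the start if present; the same shape as half_l.
- stray1: Half lying loose on the bench at the start if present; the same shape as half_l.
- stray2: Half lying loose on the bench at the start if present; the same shape as half_l.
- stray3: Half lying loose on the bench at the start if present; the same shape as half_l.
- stray4: Half lying loose on the bench at the start if present; the same shape as half_l.
- screwdriver: Bystander: screwdriver with black handle, 180 mm, on the bench. Origin under its middle.
- wrench: Bystander: steel wrench, 150 mm. Origin under its middle.
- caliper: Bystander: digital caliper, 200 mm. Origin under the beam's middle.
- oil_bottle: Bystander: white bottle, 60 mm across, 130 mm high. Origin under its middle.

How it is judged (in metres and radians):
On the way, in this order (a step that is already met when the one before it is completed fails the run):
1. one of the two sleeves is pulled back against its spring (4 mm or more) (value of joint any of sleeve_l, sleeve_r above 0.004 m), for 0.05 s.
2. both halves are out of their couplers and both sleeves have snapped fully forward (value of joint each of sleeve_l, sleeve_r below 0.0015 m and distance between half_l and sleeve_l_grip above 0.065 m and distance between half_r and sleeve_r_grip above 0.065 m), for 0.2 s.
3. the tray, lifted, is tipped lip down (over 0.35 rad) with its lip over the bin (angle between tray's own z axis and vertical above 0.35 rad and horizontal distance between tray_lip and bin below 0.15 m and height (world z) of tray_lip above 0.05 m and height (world z) of tray_tab above 0.12 m), for 0.2 s.
At the end, for the whole second after the job is handed in: All broken halves that are present lie at rest inside the scrap bin, which is upright; the empty tray is flat on the bench and fully home in the rig (within 12 mm of its place along and across, within 0.1 rad); both sleeves are fully forward (within 1.5 mm) (value of joint each of sleeve_l, sleeve_r below 0.0015 m and x of tray in the frame of rig above -0.012 m and y of tray in the frame of rig between -0.012 and 0.012 m and z of tray in the frame of rig below 0.006 m and angle between the x axis of tray and the x axis of rig, either way round below 0.1 rad and angle between tray's own z axis and vertical below 0.05 rad and linear speed of tray below 0.02 m/s and angle between bin's own z axis and vertical below 0.1 rad and x of half_l in the frame of bin between -0.125 and 0.125 m and y of half_l in the frame of bin between -0.09 and 0.09 m and z of each of half_l, half_r, old1, old2, old3, old4, stray1, stray2, stray3, stray4 in the frame of bin below 0.095 m and linear speed of each of half_l, half_r, old1, old2, old3, old4, stray1, stray2, stray3, stray4 below 0.05 m/s and x of half_r in the frame of bin between -0.125 and 0.125 m and y of half_r in the frame of bin between -0.09 and 0.09 m and x of old1 in the frame of bin between -0.125 and 0.125 m and y of old1 in the frame of bin between -0.09 and 0.09 m and x of old2 in the frame of bin between -0.125 and 0.125 m and y of old2 in the frame of bin between -0.09 and 0.09 m and x of old3 in the frame of bin between -0.125 and 0.125 m and y of old3 in the frame of bin between -0.09 and 0.09 m and x of old4 in the frame of bin between -0.125 and 0.125 m and y of old4 in the frame of bin between -0.09 and 0.09 m and x of stray1 in the frame of bin between -0.125 and 0.125 m and y of stray1 in the frame of bin between -0.09 and 0.09 m and x of stray2 in the frame of bin between -0.125 and 0.125 m and y of stray2 in the frame of bin between -0.09 and 0.09 m and x of stray3 in the frame of bin between -0.125 and 0.125 m and y of stray3 in the frame of bin between -0.09 and 0.09 m and x of stray4 in the frame of bin between -0.125 and 0.125 m and y of stray4 in the frame of bin between -0.09 and 0.09 m); the robot touches nothing.
It fails at once if a bystander on the bench is shifted by more than 40 mm (distance of any of screwdriver, wrench, caliper, oil_bottle from where it was at the start of the episode above 0.04 m).
It fails at once if the scrap bin is tipped over (more than 0.5 rad) (angle between bin's own z axis and vertical above 0.5 rad).
Of old1, old2, old3, old4 only 1 to 3 are there at a start; the rules pass over those that are not, and their reading is None.
Of stray1, stray2, stray3, stray4 only 2 to 4 are there at a start; the rules pass over those that are not, and their reading is None.
At some moment in a run one of stray1, stray2, stray3, stray4, bin may be knocked a few centimetres aside while the robot is not near it.
Once in a run the grip may slacken for a moment while it holds something.
It also fails if it takes over 208 s, if anything falls off the work surface, if the arm or the gripper's body presses on something with over 40 N, if the wrist force passes 120 N, or if a joint passes its speed limit or range.

### The arm

A 7-joint arm with a two-finger parallel gripper is mounted at the origin on the work surface. World frame = base frame: x ahead of the robot, y to its left, z up, the work surface at z = 0. Lengths are in mm, angles in rad, forces in N, time in s.
With the tool pointing down it reaches from about 400 to 900 mm from the base axis. Payload 5.5 kg.
Tool frame: the origin (TCP) lies at the very end of the fingers, on their centre line; the grasp point (between the pads) lies 19 mm behind it; z points along the fingers, y is the line along which they close (so a half turn about z gives the same grasp; the last joint's range is limited). The gripper opens to 85 mm and grips with 20 to 120 N. Pads are 22 mm wide; open, the fingers measure 114 mm over their backs; the gripper's body (76 mm by 85 mm) begins 54 mm behind the grasp point. The pads swing forward as they close: fully open they stand 13 mm farther back than shut.
Start: joints at [1.598, 0.501, -0.427, 1.55, 0.221, 1.138, -0.21], TCP at [151.888, -632.005, 231.31] pointing down, gripper open.
Joint ranges: [-2.88, 2.88], [-0.31, 2.03], [-1.54, 1.56], [0.2, 2.42], [-1.41, 4.55], [0.19, 2.02], [-2.57, 2.57]. Speed limits (rad/s): [2.57, 2.57, 3.14, 3.14, 3.14, 3.14, 3.14].

### API

Orientations are given as a 3x3 rotation matrix whose columns are the frame's x, y, z axes.
In Python, from station import * gives the robot as it stands. The module is installed in compiled form; this text tells all that it offers.
- The arm moves only by the tool drive_tool, never from a script. Its argument "deltas" is a list that holds one entry, the list of rows, each a list of 7 numbers: the shift along the tool's x, y, z scaled (see below), then the turn, a rotation vector about the tool's x, y, z scaled (see below), then the closure, from 0 (fully open) to 1 (shut). A call has 1 to 5 rows; each row is the pose to reach, as a shift and turn from the pose commanded when the call began, along the tool's axes at that moment; what a row does not reach only later rows make up. The controller multiplies each number of a shift by 120 mm and each number of a turn by pi/2 rad. A row lasts 1/10 s, in which the tool goes at most 50 mm and 8.59 degrees, less where a joint would pass 70% of its speed; a pose out of reach is approached as far as the arm can. A call with a number of a shift or a turn outside -1 to 1 is refused whole. A call with a gripper value outside its range is refused whole. The fingers move at their own pace and stop on an object; "squeeze" is the grip in N (left out, the last holds). Time passes only in rows, so rows that repeat a pose let the fingers close. It gives the time, the measured TCP pose, the force, the opening and the grip force at its end, in the units of the state.
- get_obs(): the state, without advancing time (a new reading comes with each control period).
- read_camera(name): name is "scene" or "side" or "wrist"; returns the picture (480x640x3 uint8, blue, green, red); there is no depth.
- camera_params(name): a dict with "vfov" (degrees; the focal length in pixels is half the picture's height over the tangent of half this angle, whatever the lens; pixels are square), "cx", "cy" (the principal point, pixels), "R" (3x3) and "t" (3): a world point X has camera coordinates R X + t; the wrist camera has in their place "T_tool_cam" (4x4, takes a point from camera to tool coordinates, whose origin is the TCP and whose axes are the flange's). Camera axes: x right, y down, z forward; pixel columns grow to the right and rows downward; lengths in mm; the calibration is good to about 2 mm. A picture is of the moment at which its call begins: read the wrist's pose just before it. camera_params takes no time and is no camera call.
- close_job(): hands the job in; it is judged then, once.
The state is a dict: "t": time; "qpos": joint angles; "joint_velocities": joint speeds; "joint_torque": joint torques, N m; "position": TCP position; "ee_rot": TCP orientation; "wrist_force": force on the tool from outside, world axes, zero at the start; "torque": the same for the moment, N m; "finger_gap": opening from 0.0 (shut) to 1.0 (fully open); "grip_force": force on a finger pad.
Only numpy, scipy, OpenCV 4.12 (cv2) and the standard library are available. Lean on these libraries where they do the work, as an engineer would, in place of code of your own. Each camera call takes 0.05 s, during which the arm holds its last target. There are 200 camera calls.

## Working session

There is one attempt and no reset: what is moved stays moved. The work goes in short steps, Python scripts to look and compute and a tool call to move; the robot and the scene stay as the last step left them, time stands still between calls to the robot, and variables do not carry over. Pictures are saved under pics/ and viewed, at most 14 in all, crops included, and the job is handed in when it is done.

Besides the shell and the picture viewer there is one more tool, called after "Emit:" as name(argument=value, ...) on one line, values as JSON. drive_tool: Moves the arm, as the interface text tells. Shifts and turns lie within -1 to 1; 1 stands for 120 mm of shift or pi/2 rad of turn. Its arguments: {"type":"object","properties":{"deltas":{"type":"array"},"squeeze":{"type":"number"}},"required":["deltas"]}

```bash
mkdir -p pics; ls
python3 - <<'E'
from station import *
import cv2,numpy as np
np.set_printoptions(precision=4,suppress=True)
o=get_obs();print(o)
for n in("scene","side","wrist"):
    print(n,camera_params(n)); cv2.imwrite(f"pics/{n}0.png",read_camera(n))
E
```

```text
pics
{'t': 0.0, 'qpos': array([ 1.5982,  0.5019, -0.4268,  1.5515,  0.2208,  1.1383, -0.2103]), 'joint_velocities': array([-0.0004,  0.0016, -0.0025,  0.0013, -0.0006,  0.0022, -0.0004]), 'joint_torque': array([  0.0005, -56.9531,  -5.8156, -28.094 ,   0.0107,   0.0125,
         0.    ]), 'position': array([ 151.6312, -631.3372,  230.2448]), 'ee_rot': array([[ 0.9723,  0.2337, -0.0004],
       [ 0.2337, -0.9723,  0.0019],
       [ 0.    , -0.002 , -1.    ]]), 'wrist_force': array([ 0.0131,  0.3231, -0.0074]), 'torque': array([-0.0281,  0.0397, -0.0178]), 'grip_force': 0.0, 'finger_gap': 0.999895231031057}
scene {'vfov': 50.813697427355585, 'cx': 331.5810029404379, 'cy': 244.31447982224557, 'R': array([[ 0.7071,  0.707 ,  0.0116],
       [ 0.4615, -0.449 , -0.7651],
       [-0.5357,  0.5464, -0.6438]]), 't': array([-291.9817, -195.4392, 1553.7738])}
side {'vfov': 50.501383354662636, 'cx': 333.91707269087027, 'cy': 237.21403689199056, 'R': array([[ 0.7526, -0.6584, -0.0085],
       [-0.4753, -0.5342, -0.6991],
       [ 0.4557,  0.5302, -0.715 ]]), 't': array([-443.0271,  272.4247, 1217.2275])}
wrist {'vfov': 71.75209041168999, 'cx': 319.0194910111704, 'cy': 235.56796896908222, 'T_tool_cam': array([[   0.0004,   -0.955 ,   -0.2967,   74.9389],
       [   1.    ,    0.0003,    0.0006,    0.4133],
       [  -0.0005,   -0.2967,    0.955 , -142.9924],
       [   0.    ,    0.    ,    0.    ,    1.    ]])}
```

View pics/scene0.png

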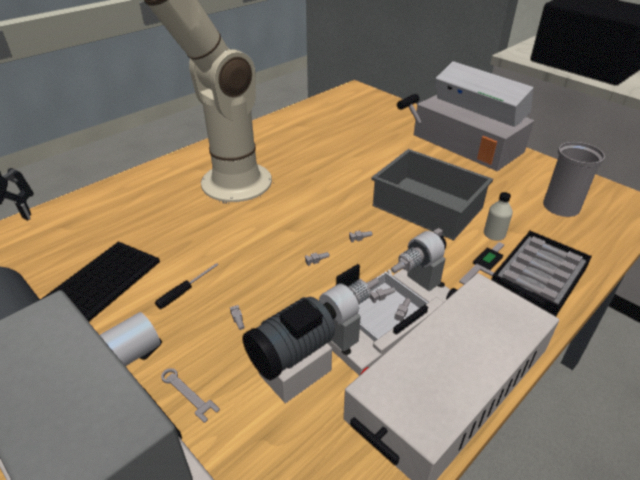

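View pics/side0.png

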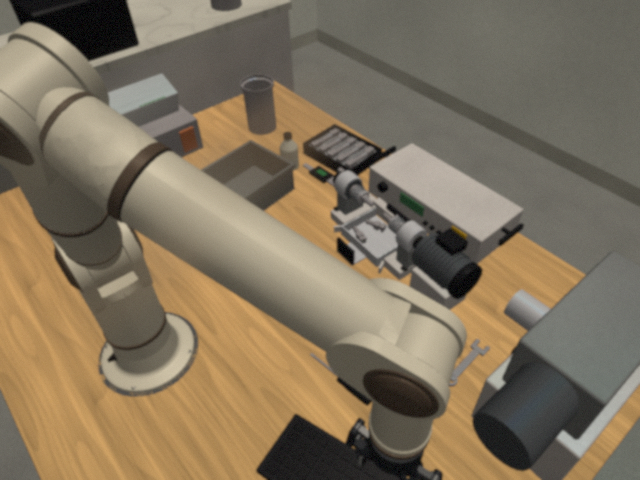

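```bash
cat > h.py <<'E'
from station import *
import cv2,numpy as np
np.set_printoptions(precision=3,suppress=True)
def cam(n,o=None):
    p=camera_params(n); f=240/np.tan(np.radians(p['vfov']/2))
    K=np.array([[f,0,p['cx']],[0,f,p['cy']],[0,0,1]])
    if n=='wrist':
        o=o or get_obs(); T=np.array(p['T_tool_cam']); Rt=np.array(o['ee_rot'])
        Rc=Rt@T[:3,:3]; c=Rt@T[:3,3]+o['position']; R=Rc.T; t=-R@c
    else: R=np.array(p['R']);t=np.array(p['t'])
    return K,R,t
def ray(c,px):
    K,R,t=c; return -R.T@t, R.T@np.linalg.solve(K,np.array([px[0],px[1],1.]))
def onz(c,px,z=0):
    C,d=ray(c,px); return C+d*(z-C[2])/d[2]
def proj(c,X):
    K,R,t=c; q=(R@np.asarray(X,float).T).T+t; q=q@K.T; return q[...,:2]/q[...,2:]
def tri(obs):
    A=np.zeros((3,3));b=np.zeros(3)
    for c,px in obs:
        C,d=ray(c,px);d=d/np.linalg.norm(d);P=np.eye(3)-np.outer(d,d);A+=P;b+=P@C
    return np.linalg.solve(A,b)
def shot(n,name):
    o=get_obs(); im=read_camera(n); cv2.imwrite(f'pics/{name}.png',im); np.save(f'pics/{name}.npy',np.array([*o['position'],*np.array(o['ee_rot']).ravel()])); return im
def wcam(name):
    a=np.load(f'pics/{name}.npy'); return cam('wrist',dict(position=a[:3],ee_rot=a[3:].reshape(3,3)))
def delta(target,Rt=None,o=None):
    "target TCP in world (mm) and orientation -> scaled shift and turn in tool axes"
    from scipy.spatial.transform import Rotation as Ro
    o=o or get_obs(); R=np.array(o['ee_rot']); s=R.T@(np.array(target)-o['position'])/120
    r=Ro.from_matrix(R.T@Rt).as_rotvec()/(np.pi/2) if Rt is not None else np.zeros(3)
    return np.r_[s,r]
def down(yaw):
    "tool down; finger closing axis y at world angle yaw (rad)"
    y=np.array([np.cos(yaw),np.sin(yaw),0]);z=np.array([0,0,-1.]);return np.c_[np.cross(y,z),y,z]
E
python3 - <<'E'
from h import *
im=cv2.imread('pics/scene0.png')
c=cam('scene'); print('cam at',-c[1].T@c[2])
for n,p,z in [('strayA',(318,258),10),('strayB',(361,236),10),('strayC',(237,317),10),('binrim1',(409,152),100),('binrim2',(490,182),100),('binrim3',(460,229),100),('binrim4',(374,178),100),('tab',(349,270),54),('housL top',(430,235),150),('housR top',(338,288),150),('oil',(497,236),0)]:
    print(n,onz(c,p,z))
a=cv2.resize(im[215:375,225:465],None,fx=3.3,fy=3.3,interpolation=cv2.INTER_CUBIC); cv2.imwrite('pics/c1.png',a)
E
```

```text
cam at [1129.041 -730.353  854.116]
strayA [440.565 -76.109  10.   ]
strayB [456.777  66.207  10.   ]
strayC [ 457.215 -340.118   10.   ]
binrim1 [360.688 376.028 100.   ]
binrim2 [616.52  407.472 100.   ]
binrim3 [677.299 172.837 100.   ]
binrim4 [382.513 193.86  100.   ]
tab [556.884 -87.72   54.   ]
housL top [672.853  46.723 150.   ]
housR top [ 646.084 -217.881  150.   ]
oil [704.547 338.719   0.   ]
```

View pics/c1.png

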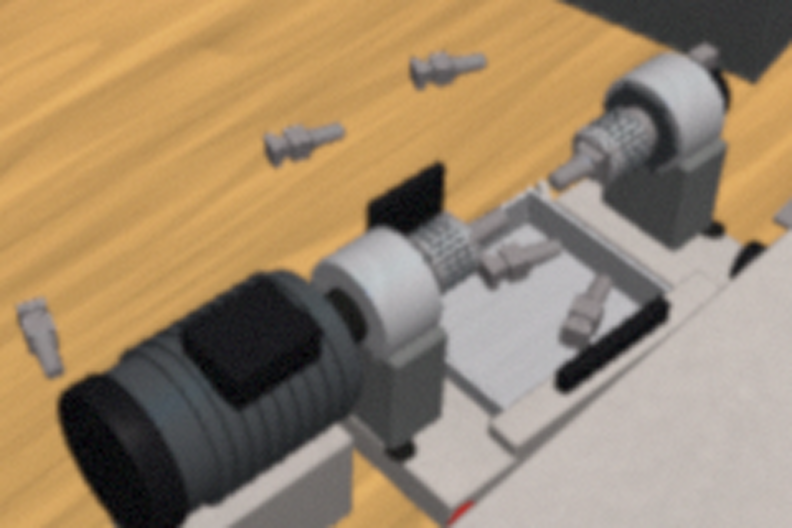

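The crops show rig spindles with both halves locked, two old halves in the tray, three strays on the bench and the tab at about (350,272) in the scene image. I'm moving the wrist camera over the rig for an overview.

Emit:
drive_tool(deltas=[[[0.74,-0.76,-0.3,0,0,0,0],[0.74,-0.76,-0.3,0,0,0,0],[0.74,-0.76,-0.3,0,0,0,0],[0.74,-0.76,-0.3,0,0,0,0]]])

```text
t: 0.55
position: [221.5, -518.8, 269.0]
ee_rot: [[0.97, 0.241, 0.002], [0.241, -0.97, -0.001], [0.002, 0.001, -1.0]]
wrist_force: [0.4, -0.2, -0.7]
finger_gap: 0.998
grip_force: 0.0
```

Emit:
drive_tool(deltas=[[[0.74,-0.76,-0.3,0,0,0,0],[0.74,-0.76,-0.3,0,0,0,0],[0.74,-0.76,-0.3,0,0,0,0],[0.74,-0.76,-0.3,0,0,0,0]]])

```text
t: 0.95
position: [285.4, -410.0, 304.9]
ee_rot: [[0.971, 0.24, 0.002], [0.24, -0.971, -0.002], [0.001, 0.002, -1.0]]
wrist_force: [-0.1, -0.4, -0.4]
finger_gap: 0.998
grip_force: 0.0
```

Emit:
drive_tool(deltas=[[[0.74,-0.76,-0.3,0,0,0,0],[0.74,-0.76,-0.3,0,0,0,0],[0.74,-0.76,-0.3,0,0,0,0],[0.74,-0.76,-0.3,0,0,0,0]]])

```text
t: 1.35
position: [349.9, -301.0, 340.8]
ee_rot: [[0.971, 0.24, 0.002], [0.24, -0.971, -0.002], [0.002, 0.002, -1.0]]
wrist_force: [0.5, -1.2, 0.3]
finger_gap: 1.0
grip_force: 0.0
```

Emit:
drive_tool(deltas=[[[0.74,-0.76,-0.3,0,0,0,0],[0.74,-0.76,-0.3,0,0,0,0],[0.74,-0.76,-0.3,0,0,0,0],[0.74,-0.76,-0.3,0,0,0,0]]])

```text
t: 1.75
position: [414.6, -191.7, 376.6]
ee_rot: [[0.971, 0.239, 0.003], [0.239, -0.971, -0.001], [0.003, 0.001, -1.0]]
wrist_force: [-0.2, 0.4, 0.8]
finger_gap: 0.997
grip_force: 0.0
```

Emit:
drive_tool(deltas=[[[0.74,-0.76,-0.3,0,0,0,0],[0.74,-0.76,-0.3,0,0,0,0],[0.74,-0.76,-0.3,0,0,0,0],[0.74,-0.76,-0.3,0,0,0,0]]])

```text
t: 2.15
position: [479.2, -82.5, 412.2]
ee_rot: [[0.971, 0.239, 0.003], [0.239, -0.971, 0.002], [0.003, -0.001, -1.0]]
wrist_force: [0.4, 0.9, -0.2]
finger_gap: 1.005
grip_force: 0.0
```

Emit:
drive_tool(deltas=[[[0,0,0,0,0,-0.39,0],[0,0,0,0,0,-0.39,0],[0,0,0,0,0,-0.39,0],[0,0,0,0,0,-0.39,0],[0,0,0,0,0,-0.39,0]]])

```text
t: 2.65
position: [476.4, -88.1, 410.4]
ee_rot: [[0.663, 0.749, -0.001], [0.749, -0.663, 0.0], [-0.001, -0.001, -1.0]]
wrist_force: [-0.4, -0.2, -0.7]
finger_gap: 1.003
grip_force: 0.0
```

Emit:
drive_tool(deltas=[[[0,0,0,0,0,-0.39,0],[0,0,0,0,0,-0.39,0],[0,0,0,0,0,-0.39,0],[0,0,0,0,0,-0.39,0],[0,0,0,0,0,-0.39,0]]])

```text
t: 3.15
position: [476.7, -86.9, 410.7]
ee_rot: [[0.113, 0.994, -0.001], [0.994, -0.113, 0.0], [0.0, -0.001, -1.0]]
wrist_force: [0.9, 0.3, 0.4]
finger_gap: 1.002
grip_force: 0.0
```

Run:
```python
from h import *
o=get_obs();print(o['t'],o['qpos'],o['position'],o['ee_rot'])
im=shot('wrist','w1')
```

```text
3.15 [ 1.083  0.113 -1.032  1.68   0.099  1.405 -0.076] [476.662 -86.878 410.744] [[ 0.113  0.994 -0.001]
 [ 0.994 -0.113  0.   ]
 [ 0.    -0.001 -1.   ]]
```

View pics/w1.png

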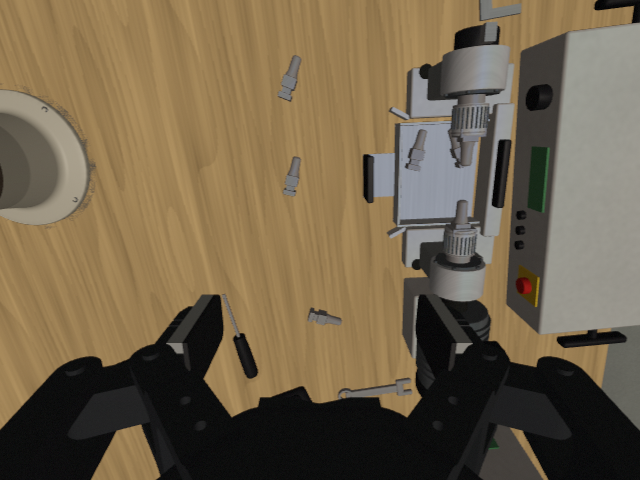

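The wrist image shows strays at about (290,77), (292,177) and (325,318), the tab at (368,178), and the sleeves at (470,120) and (460,245). The old halves in the tray are at (417,150) and partly hidden at (456,145).

Run:
```python
from h import *
c=wcam('w1');s=cam('scene')
for n,p,z in [('A sh',(287,92),10),('A tip',(296,58),7),('B sh',(291,188),10),('B tip',(294,159),7),('C sh',(314,316),10),('C tip',(340,322),7),
 ('tab0',(369,155),54),('tab1',(369,202),54),('slL',(470,121),120),('slR',(461,243),120),('neckLend',(468,165),120),('neckRend',(462,202),120),('housLin',(474,94),120),('housRin',(458,264),120),('pan wall fl',(398,123),36),('pan wall fr',(398,223),36)]:
    print(n,onz(c,p,z))
im=cv2.imread('pics/w1.png')
cv2.imwrite('pics/c2.png',cv2.resize(im[15:305,270:530],None,fx=2.06,fy=2.06,interpolation=cv2.INTER_CUBIC))
```

```text
A sh [442.577  51.322  10.   ]
A tip [462.139  96.154   7.   ]
B sh [428.528 -93.6    10.   ]
B tip [439.467 -48.217   7.   ]
C sh [ 438.126 -334.31    10.   ]
C tip [ 484.865 -354.221    7.   ]
tab0 [553.405 -51.862  54.   ]
tab1 [ 548.611 -121.721   54.   ]
slL [671.105 -19.879 120.   ]
slR [ 662.147 -178.805  120.   ]
neckLend [669.682 -73.453 120.   ]
neckRend [ 662.712 -121.168  120.   ]
housLin [675.252  10.689 120.   ]
housRin [ 658.368 -209.692  120.   ]
pan wall fl [601.597 -12.143  36.   ]
pan wall fr [ 595.053 -165.298   36.   ]
```

View pics/c2.png

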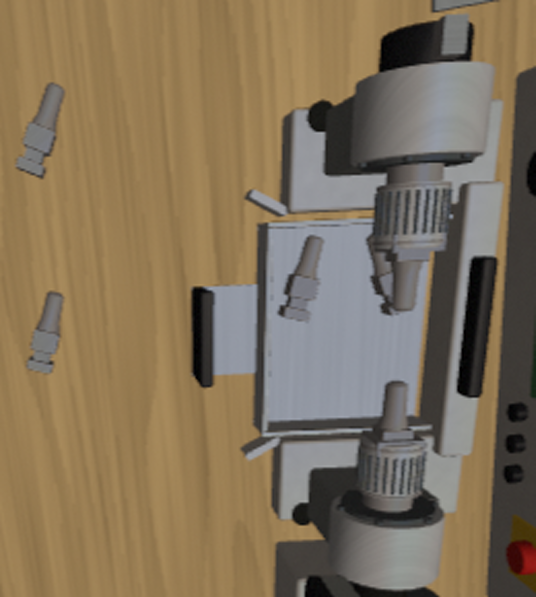

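Run:
```python
from h import *
R=down(-0.065);print(delta([671.5,-20,230],R), delta([671.5,-20,98],R))
```

```text
[ 0.74   1.549  1.506 -0.    -0.    -0.033] [ 0.74   1.55   2.606 -0.    -0.    -0.033]
```

Emit:
drive_tool(deltas=[[[0.37,0.775,0.75,0,0,0,0],[0.37,0.775,0.75,0,0,0,0],[0.37,0.775,0.75,0,0,0,0],[0.37,0.775,0.75,0,0,0,0]]])

```text
t: 3.6
position: [574.4, -50.3, 316.0]
ee_rot: [[0.113, 0.994, -0.007], [0.994, -0.113, 0.004], [0.003, -0.007, -1.0]]
wrist_force: [-0.6, -0.3, -0.6]
finger_gap: 1.001
grip_force: 0.0
```

Emit:
drive_tool(deltas=[[[0.37,0.775,0.75,0,0,-0.033,0],[0.37,0.775,0.75,0,0,-0.033,0],[0.37,0.775,0.75,0,0,-0.033,0],[0.37,0.775,0.75,0,0,-0.033,0],[0.37,0.775,0.75,0,0,-0.033,0]]])

```text
t: 4.1
position: [671.2, -17.4, 230.7]
ee_rot: [[0.061, 0.998, -0.002], [0.998, -0.061, 0.0], [0.0, -0.002, -1.0]]
wrist_force: [-0.1, -0.1, 0.9]
finger_gap: 0.997
grip_force: 0.0
```

Run:
```python
from h import *
o=get_obs();print(o['t'],o['qpos'],o['position'],o['ee_rot'])
shot('wrist','w2')
```

```text
4.1 [ 0.565  0.671 -0.9    1.479  0.537  1.254 -0.459] [671.23  -17.449 230.677] [[ 0.061  0.998 -0.002]
 [ 0.998 -0.061  0.   ]
 [ 0.    -0.002 -1.   ]]
```

View pics/w2.png

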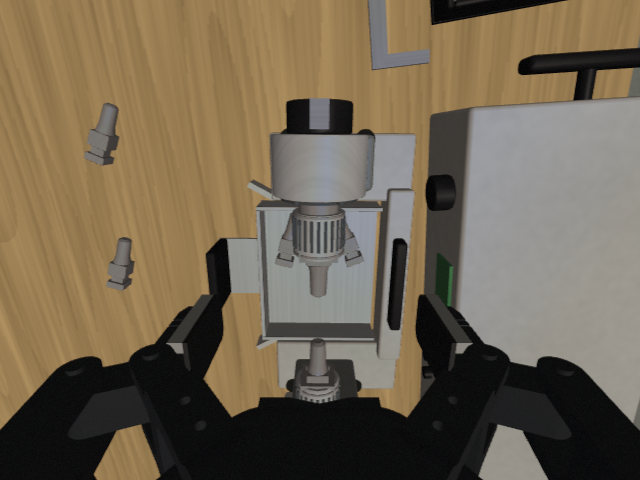

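The wrist image shows the left sleeve ring spanning x 294–343 and y 210–252, with its neck tip at (318,296).

Run:
```python
from h import *
c=wcam('w2')
print('ring',onz(c,(318.5,233),132),onz(c,(318.5,212),138),onz(c,(318.5,250),138),'tip',onz(c,(318.5,296),120),'tipR',onz(c,(318,340),122))
ya=np.array([0.063,0.998,0])
for y0 in(-24,-20,-16):
    b=np.array([671.3,y0,120]); print(y0,[proj(c,b+d*ya+[0,0,h]).round(0) for d,h in((-18,20),(18,20),(-18,0),(-54,0))])
print(delta([671.5,-20,98],down(-0.063)))
```

```text
ring [670.182 -15.398 132.   ] [671.291   2.341 138.   ] [669.5   -26.952 138.   ] tip [666.506 -74.741 120.   ] tipR [ 663.515 -116.572  122.   ]
-24 [array([321., 269.]), array([321., 224.]), array([321., 260.]), array([320., 299.])]
-20 [array([320., 265.]), array([320., 218.]), array([320., 255.]), array([320., 295.])]
-16 [array([320., 260.]), array([320., 213.]), array([320., 251.]), array([320., 291.])]
[-0.019  0.001  1.117  0.     0.     0.001]
```

Emit:
drive_tool(deltas=[[[-0.01,-0.005,0.6,0,0,0,0.1],[-0.01,-0.005,0.6,0,0,0,0.1],[-0.01,-0.005,0.6,0,0,0,0.1]]])

```text
t: 4.45
position: [668.6, -20.5, 157.7]
ee_rot: [[0.061, 0.998, -0.004], [0.998, -0.061, -0.002], [-0.002, -0.004, -1.0]]
wrist_force: [-0.4, -0.0, 0.8]
finger_gap: 0.901
grip_force: 0.0
```

Emit:
drive_tool(deltas=[[[0,0,0.25,0,0,0,0.1],[0,0,0.51,0,0,0,0.1],[0,0,0.51,0,0,0,0.1],[0,0,0.51,0,0,0,0.1]]])

```text
t: 4.85
position: [671.9, -18.7, 100.7]
ee_rot: [[0.059, 0.998, 0.002], [0.998, -0.059, -0.0], [-0.0, 0.002, -1.0]]
wrist_force: [0.9, 0.4, 0.6]
finger_gap: 0.9
grip_force: 0.0
```

Emit:
drive_tool(deltas=[[[0,0,0,0,0,0,1],[0,0,0,0,0,0,1],[0,0,0,0,0,0,1],[0,0,0,0,0,0,1],[0,0,0,0,0,0,1]]], squeeze=60)

```text
t: 5.35
position: [670.6, -18.1, 100.5]
ee_rot: [[0.058, 0.998, -0.001], [0.998, -0.058, -0.001], [-0.001, -0.0, -1.0]]
wrist_force: [-6.0, -0.6, 10.7]
finger_gap: 0.461
grip_force: 61.7
```

Emit:
drive_tool(deltas=[[[0.05,0,0,0,0,0,1],[0.09,0,0,0,0,0,1],[0.095,0,0,0,0,0,1],[0.095,0,0,0,0,0,1],[0.095,0,0,0,0,0,1]]])

```text
t: 5.85
position: [671.0, -11.8, 100.4]
ee_rot: [[0.062, 0.998, -0.002], [0.998, -0.062, -0.007], [-0.007, -0.001, -1.0]]
wrist_force: [-8.6, -8.0, 13.5]
finger_gap: 0.46
grip_force: 62.1
```

Emit:
drive_tool(deltas=[[[0,0,0,0,0,0,1],[0,0,0,0,0,0,1],[0,0,0,0,0,0,1],[0,0,0,0,0,0,1],[0,0,0,0,0,0,1]]])

```text
t: 6.35
position: [671.0, -11.8, 100.4]
ee_rot: [[0.062, 0.998, -0.002], [0.998, -0.062, -0.007], [-0.007, -0.001, -1.0]]
wrist_force: [-8.8, -9.2, 12.9]
finger_gap: 0.455
grip_force: 62.1
```

Run:
```python
from h import *
o=get_obs();print(o['t'],o['qpos'],o['position'],o['wrist_force'])
shot('wrist','w3')
cv2.imwrite('pics/s3.png',read_camera('side'))
```

```text
6.35 [ 0.509  0.798 -0.814  1.579  0.65   1.055 -0.55 ] [670.976 -11.823 100.437] [-8.803 -9.166 12.895]
```

View pics/w3.png

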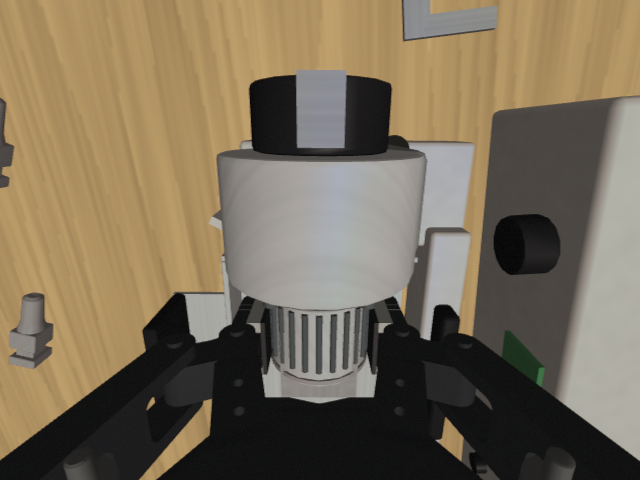

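The left sleeve is only about 6 mm back because the arm is compliant, so I'll pull further.

Emit:
drive_tool(deltas=[[[0.04,0,0,0,0,0,1],[0.08,0,0,0,0,0,1],[0.08,0,0,0,0,0,1],[0.08,0,0,0,0,0,1],[0.08,0,0,0,0,0,1]]])

```text
t: 6.95
position: [671.2, -8.2, 100.4]
ee_rot: [[0.065, 0.998, -0.004], [0.998, -0.065, -0.015], [-0.015, -0.003, -1.0]]
wrist_force: [-11.3, -18.6, 16.7]
finger_gap: 0.458
grip_force: 62.5
```

Emit:
drive_tool(deltas=[[[0,0,0,0,0,0,1],[0,0,0,0,0,0,1],[0,0,0,0,0,0,1],[0,0,0,0,0,0,1],[0,0,0,0,0,0,1]]])

```text
t: 7.45
position: [671.2, -8.2, 100.4]
ee_rot: [[0.065, 0.998, -0.004], [0.998, -0.065, -0.015], [-0.015, -0.003, -1.0]]
wrist_force: [-11.2, -19.3, 17.1]
finger_gap: 0.458
grip_force: 62.5
```

Emit:
drive_tool(deltas=[[[0,0,0,0,0,0,1],[0,0,0,0,0,0,1],[0,0,0,0,0,0,1],[0,0,0,0,0,0,1],[0,0,0,0,0,0,1]]])

```text
t: 7.95
position: [671.2, -8.2, 100.3]
ee_rot: [[0.065, 0.998, -0.004], [0.998, -0.065, -0.015], [-0.015, -0.003, -1.0]]
wrist_force: [-11.0, -18.8, 17.3]
finger_gap: 0.461
grip_force: 40.0
```

Emit:
drive_tool(deltas=[[[0,0,0,0,0,0,0.1],[0,0,0,0,0,0,0.1],[0,0,0,0,0,0,0.1],[0,0,0,0,0,0,0.1]]])

```text
t: 8.35
position: [672.2, 3.5, 98.2]
ee_rot: [[0.057, 0.998, 0.0], [0.998, -0.057, 0.0], [0.0, 0.0, -1.0]]
wrist_force: [0.1, -1.5, -0.1]
finger_gap: 0.897
grip_force: 0.7
```

Emit:
drive_tool(deltas=[[[0,0,-0.4,0,0,0,0.1],[0,0,-0.7,0,0,0,0.1],[0,0,-0.7,0,0,0,0.1]]])

```text
t: 8.65
position: [676.0, 5.6, 188.5]
ee_rot: [[0.056, 0.998, 0.01], [0.998, -0.056, 0.002], [0.003, 0.01, -1.0]]
wrist_force: [1.3, -0.1, -0.1]
finger_gap: 0.9
grip_force: 0.0
```

Emit:
drive_tool(deltas=[[[-0.7,0,0,0,0,0,0.1],[-0.7,0,0,0,0,0,0.1],[-0.7,0,0,0,0,0,0.1]]])

```text
t: 8.95
position: [667.2, -88.9, 180.8]
ee_rot: [[0.066, 0.998, -0.001], [0.998, -0.066, -0.004], [-0.004, -0.001, -1.0]]
wrist_force: [-0.7, -0.2, 0.2]
finger_gap: 0.901
grip_force: 0.0
```

Run:
```python
from h import *
o=get_obs();print(o['t'],o['qpos'],o['position'],o['wrist_force'],o['ee_rot'])
print(delta([661.8,-178,101],down(-0.063)))
shot('wrist','w4')
```

```text
8.95 [ 0.652  0.715 -0.866  1.522  0.577  1.175 -0.387] [667.208 -88.9   180.788] [-0.739 -0.205  0.182] [[ 0.066  0.998 -0.001]
 [ 0.998 -0.066 -0.004]
 [-0.004 -0.001 -1.   ]]
[-0.741  0.005  0.668 -0.     0.003 -0.002]
```

View pics/w4.png

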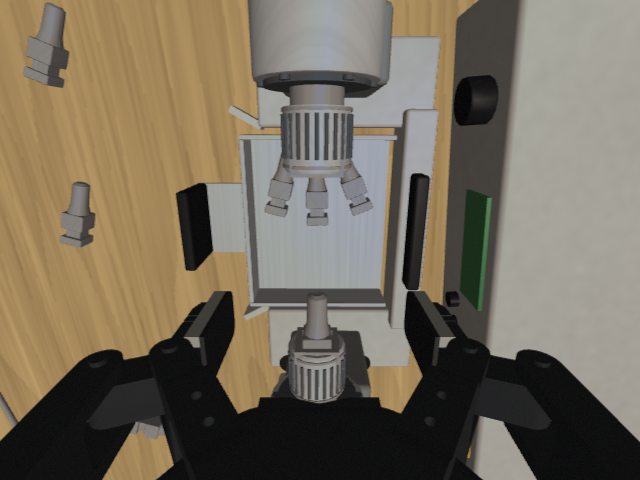

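The left half has dropped into the tray at (317,195). The right neck tip is at (317,297) and its ring at (316,375).

Run:
```python
from h import *
c=wcam('w4')
print('tip',onz(c,(316.5,297),120),'ringfront top',onz(c,(316,362),140),'ringback top',onz(c,(316,401),140),'sleeveL tops',onz(c,(317,109),140),onz(c,(317,163),140))
for n,p in (('o1',(279,190)),('hl',(317,198)),('o2',(354,188))): print(n,onz(c,p,14))
print('wall',onz(c,(246,140),36),onz(c,(252,304),36))
```

```text
tip [ 662.741 -121.185  120.   ] ringfront top [ 660.056 -158.14   140.   ] ringback top [ 657.861 -190.019  140.   ] sleeveL tops [671.288  -2.545 140.   ] [669.43  -29.893 140.   ]
o1 [630.533 -63.586  14.   ]
hl [665.563 -73.501  14.   ]
o2 [700.74  -66.327  14.   ]
wall [610.313 -16.553  36.   ] [ 595.92  -169.113   36.   ]
```

Emit:
drive_tool(deltas=[[[-0.4,-0.01,0,0,0,0,0.1],[-0.72,-0.01,0,0,0,0,0.1],[-0.72,-0.01,0,0,0,0,0.1],[-0.72,-0.01,0,0,0,0,0.1]]])

```text
t: 9.4
position: [661.2, -166.8, 181.5]
ee_rot: [[0.059, 0.998, -0.0], [0.998, -0.059, 0.002], [0.002, -0.0, -1.0]]
wrist_force: [-0.4, 0.5, -0.7]
finger_gap: 0.899
grip_force: 0.0
```

Emit:
drive_tool(deltas=[[[0,0,0.35,0,0,0,0.1],[0,0,0.66,0,0,0,0.1],[0,0,0.66,0,0,0,0.1],[0,0,0.66,0,0,0,0.1]]])

```text
t: 9.8
position: [661.3, -164.3, 103.1]
ee_rot: [[0.055, 0.999, -0.001], [0.999, -0.055, 0.002], [0.002, -0.001, -1.0]]
wrist_force: [0.1, 0.7, -0.1]
finger_gap: 0.9
grip_force: 0.0
```

Emit:
drive_tool(deltas=[[[0,0,0,0,0,0,1],[0,0,0,0,0,0,1],[0,0,0,0,0,0,1],[0,0,0,0,0,0,1],[0,0,0,0,0,0,1]]], squeeze=70)

```text
t: 10.3
position: [660.3, -166.7, 105.4]
ee_rot: [[0.058, 0.998, -0.001], [0.998, -0.058, -0.001], [-0.001, -0.001, -1.0]]
wrist_force: [-6.7, 2.1, 9.8]
finger_gap: 0.452
grip_force: 72.1
```

Emit:
drive_tool(deltas=[[[-0.06,0,0,0,0,0,1],[-0.12,0,0,0,0,0,1],[-0.17,0,0,0,0,0,1],[-0.17,0,0,0,0,0,1],[-0.17,0,0,0,0,0,1]]])

```text
t: 10.8
position: [659.7, -176.7, 105.5]
ee_rot: [[0.052, 0.999, -0.001], [0.999, -0.052, 0.011], [0.011, -0.002, -1.0]]
wrist_force: [-8.0, 17.1, 9.9]
finger_gap: 0.455
grip_force: 72.3
```

Emit:
drive_tool(deltas=[[[0,0,0,0,0,0,1],[0,0,0,0,0,0,1],[0,0,0,0,0,0,1],[0,0,0,0,0,0,1],[0,0,0,0,0,0,1]]])

```text
t: 11.3
position: [659.6, -176.7, 105.5]
ee_rot: [[0.051, 0.999, -0.001], [0.999, -0.051, 0.011], [0.011, -0.002, -1.0]]
wrist_force: [-8.3, 17.6, 10.1]
finger_gap: 0.455
grip_force: 72.3
```

Emit:
drive_tool(deltas=[[[0,0,0,0,0,0,1],[0,0,0,0,0,0,1],[0,0,0,0,0,0,1],[0,0,0,0,0,0,1],[0,0,0,0,0,0,1]]])

```text
t: 11.8
position: [659.7, -176.7, 105.5]
ee_rot: [[0.052, 0.999, -0.001], [0.999, -0.052, 0.011], [0.011, -0.002, -1.0]]
wrist_force: [-7.7, 17.0, 10.1]
finger_gap: 0.454
grip_force: 72.3
```

Emit:
drive_tool(deltas=[[[0,0,0,0,0,0,0],[0,0,0,0,0,0,0],[0,0,0,0,0,0,0],[0,0,0,0,0,0,0]]])

```text
t: 12.2
position: [660.2, -188.9, 103.3]
ee_rot: [[0.059, 0.998, 0.001], [0.998, -0.059, -0.001], [-0.001, 0.001, -1.0]]
wrist_force: [-0.0, 0.5, -0.3]
finger_gap: 0.997
grip_force: 0.0
```

Emit:
drive_tool(deltas=[[[0,0,-0.4,0,0,0,0],[0,0,-0.8,0,0,0,0],[0,0,-1,0,0,0,0],[0,0,-1,0,0,0,0]]])

```text
t: 12.6
position: [662.8, -188.1, 228.4]
ee_rot: [[0.059, 0.998, 0.008], [0.998, -0.059, -0.002], [-0.002, 0.008, -1.0]]
wrist_force: [-0.4, -0.0, 0.6]
finger_gap: 1.002
grip_force: 0.0
```

Emit:
drive_tool(deltas=[[[0.9,-0.85,-0.6,0,0,0,0],[0.9,-0.85,-0.6,0,0,0,0],[0.9,-0.85,-0.6,0,0,0,0],[0.9,-0.85,-0.6,0,0,0,0]]])

```text
t: 13.0
position: [562.6, -69.1, 296.7]
ee_rot: [[0.052, 0.999, 0.001], [0.999, -0.052, -0.0], [-0.0, 0.001, -1.0]]
wrist_force: [-0.1, 0.3, 0.1]
finger_gap: 1.001
grip_force: 0.0
```

Emit:
drive_tool(deltas=[[[0.9,-0.85,-0.6,0,0,0,0],[0.9,-0.85,-0.6,0,0,0,0],[0.9,-0.85,-0.6,0,0,0,0],[0.9,-0.85,-0.6,0,0,0,0],[0.9,-0.85,-0.6,0,0,0,0]]])

```text
t: 13.5
position: [468.5, 41.2, 367.9]
ee_rot: [[0.056, 0.998, 0.003], [0.998, -0.056, -0.003], [-0.003, 0.003, -1.0]]
wrist_force: [-0.1, 0.4, 1.0]
finger_gap: 0.997
grip_force: 0.0
```

Run:
```python
from h import *
o=get_obs();print(o['t'],o['qpos'],o['position'],o['wrist_force'],o['ee_rot'])
shot('wrist','w5')
```

```text
13.5 [ 0.959  0.126 -1.184  1.782  0.124  1.312 -0.31 ] [468.475  41.158 367.896] [-0.068  0.445  1.02 ] [[ 0.056  0.998  0.003]
 [ 0.998 -0.056 -0.003]
 [-0.003  0.003 -1.   ]]
```

View pics/w5.png

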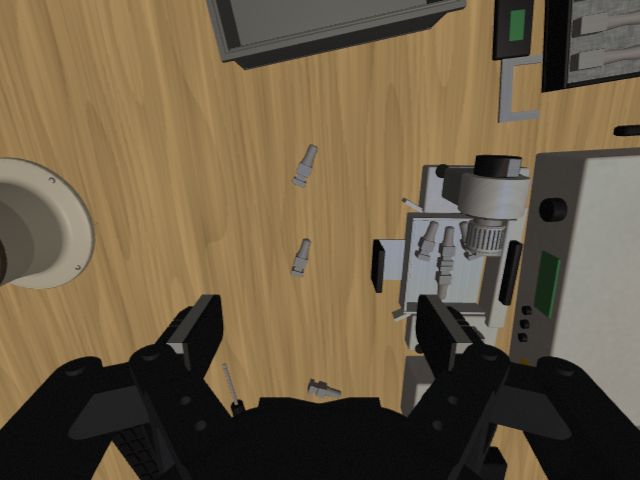

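Both halves are now in the tray, four pieces in all. Strays run from shank end to tip: A (300,186)→(314,147), B (298,275)→(306,240), C (309,386)→(340,396). The near bin rim corners are at about (222,54) and (465,4).

Run:
```python
from h import *
c=wcam('w5'); s=cam('scene')
def stray(n,b,t):
    B=onz(c,b,10);T=onz(c,t,9);u=T-B;L=np.hypot(*u[:2]);u/=L;o=(B+T)/2;g=o-13*u
    print(n,'len',L,'orig',o,'grip',g,'axis deg',np.degrees(np.arctan2(u[1],u[0])))
stray('A',(300,184),(314,147));stray('B',(298,274),(306,240));stray('C',(310,386),(340,396))
a,b=onz(c,(222,54),100),onz(c,(465,4),100);print('rim near',a,b,np.linalg.norm(a-b))
for p in((409,151),(491,181),(459,230),(374,178)): print('scene rim',onz(s,p,100))
print(delta([0,0,0]))
```

```text
A len 57.96929857903779 orig [452.197  68.833   9.5  ] grip [446.754  57.028   9.724] axis deg 65.24588495148062
B len 59.977907142323 orig [434.614 -75.746   9.5  ] grip [430.937 -88.215   9.717] axis deg 73.56566929561068
C len 60.696878028708575 orig [ 458.81 -343.16    9.5 ] grip [ 447.153 -337.406    9.714] axis deg -26.270763432946865
rim near [369.991 203.969 100.   ] [635.01  237.161 100.   ] 267.0895767878588
scene rim [356.989 380.713 100.   ]
scene rim [615.746 413.856 100.   ]
scene rim [677.828 167.808 100.   ]
scene rim [382.513 193.86  100.   ]
[-0.545 -3.889  3.054  0.     0.     0.   ]
```

Run:
```python
from h import *
print(delta([446.8,57,3],down(np.radians(-24.8))))
```

```text
[ 0.147 -0.199  3.033  0.001  0.001  0.238]
```

Emit:
drive_tool(deltas=[[[0.147,-0.199,1.0,0,0,0.238,0],[0.147,-0.199,1.0,0,0,0.238,0],[0.147,-0.199,1.0,0,0,0.238,0],[0.147,-0.199,1.0,0,0,0.238,0]]])

```text
t: 13.95
position: [443.1, 57.2, 242.8]
ee_rot: [[0.42, 0.908, -0.009], [0.908, -0.42, 0.001], [-0.002, -0.008, -1.0]]
wrist_force: [-1.1, -0.4, -0.3]
finger_gap: 1.002
grip_force: 0.0
```

Emit:
drive_tool(deltas=[[[0,0,1.0,0,0,0,0.3],[0,0,1.0,0,0,0,0.3],[0,0,1.0,0,0,0,0.3],[0,0,1.0,0,0,0,0.3]]])

```text
t: 14.35
position: [445.2, 57.7, 124.6]
ee_rot: [[0.418, 0.908, -0.005], [0.908, -0.418, 0.001], [-0.001, -0.005, -1.0]]
wrist_force: [0.6, -0.1, 0.2]
finger_gap: 0.705
grip_force: 0.0
```

Run:
```python
from h import *
o=get_obs();print(o['t'],o['qpos'],o['position'])
print(delta([446.8,57,3],down(np.radians(-24.8))))
c=cam('wrist');shot('wrist','w6');print(proj(c,[446.8,57,10]),proj(c,[452,68.8,10]),proj(c,[439,40.7,10]))
```

```text
14.35 [ 0.619  0.428 -0.95   2.114  0.472  0.83  -1.051] [445.181  57.683 124.581]
[ 0.002  0.02   1.013 -0.003  0.001  0.001]
[322.309 229.214] [322.1   213.666] [321.907 250.266]
```

View pics/w6.png

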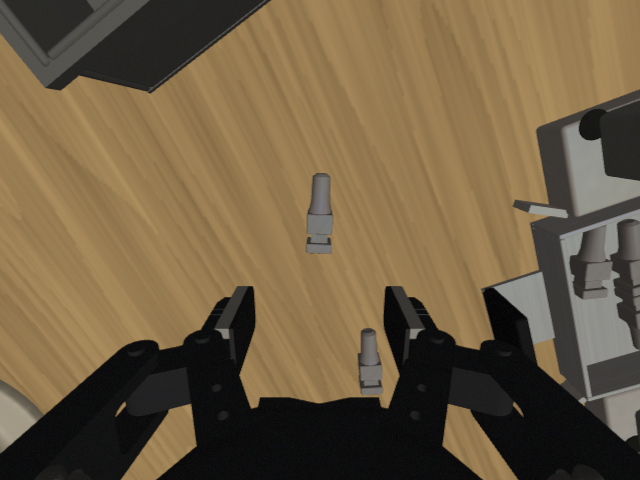

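Emit:
drive_tool(deltas=[[[0,0,0.4,0,0,0,0.3],[0,0.01,0.8,0,0,0,0.3],[0,0.01,0.99,0,0,0,0.3],[0,0.01,1.0,0,0,0,0.3],[0,0.01,1.0,0,0,0,0.3]]])

```text
t: 14.9
position: [449.3, 58.4, 8.4]
ee_rot: [[0.419, 0.908, 0.003], [0.908, -0.419, 0.0], [0.001, 0.002, -1.0]]
wrist_force: [-0.1, 0.0, -0.3]
finger_gap: 0.701
grip_force: 0.0
```

Emit:
drive_tool(deltas=[[[0,0,0,0,0,0,1],[0,0,0,0,0,0,1],[0,0,0,0,0,0,1],[0,0,0,0,0,0,1],[0,0,0,0,0,0,1]]], squeeze=60)

```text
t: 15.4
position: [448.4, 58.2, 8.5]
ee_rot: [[0.419, 0.908, 0.003], [0.908, -0.419, -0.001], [0.0, 0.003, -1.0]]
wrist_force: [-1.7, -1.1, 12.4]
finger_gap: 0.215
grip_force: 58.3
```

Emit:
drive_tool(deltas=[[[0,0,-0.4,0,0,0,1],[0,0,-0.8,0,0,0,1],[0,0,-1,0,0,0,1],[0,0,-1,0,0,0,1]]])

```text
t: 15.8
position: [449.9, 58.5, 130.5]
ee_rot: [[0.419, 0.908, 0.007], [0.908, -0.419, -0.001], [0.002, 0.007, -1.0]]
wrist_force: [0.9, 0.2, -0.7]
finger_gap: 0.211
grip_force: 59.5
```

Emit:
drive_tool(deltas=[[[0,0,-0.4,0,0,0,1],[0,0,-0.8,0,0,0,1],[0,0,-0.8,0,0,0,1]]])

```text
t: 16.1
position: [450.5, 59.1, 227.4]
ee_rot: [[0.419, 0.908, 0.009], [0.908, -0.419, -0.001], [0.003, 0.008, -1.0]]
wrist_force: [0.4, -0.5, -0.8]
finger_gap: 0.211
grip_force: 59.6
```

Run:
```python
from h import *
o=get_obs();print(o['t'],o['qpos'],o['position'],o['finger_gap'],o['grip_force'])
print(delta([491,310,216]))
```

```text
16.1 [ 0.785  0.261 -1.101  2.017  0.278  1.014 -0.881] [450.47   59.082 227.42 ] 0.21091652114111742 59.57203008234501
[ 2.04  -0.57   0.096  0.     0.     0.   ]
```

Emit:
drive_tool(deltas=[[[1.0,-0.28,0,0,0,0,1],[1.0,-0.28,0,0,0,0,1],[1.0,-0.28,0,0,0,0,1],[1.0,-0.28,0,0,0,0,1]]])

```text
t: 16.5
position: [465.9, 185.7, 222.4]
ee_rot: [[0.413, 0.911, -0.0], [0.911, -0.413, 0.003], [0.002, -0.001, -1.0]]
wrist_force: [-0.7, 0.2, -0.4]
finger_gap: 0.212
grip_force: 59.6
```

Emit:
drive_tool(deltas=[[[1.0,-0.28,0,0,0,0,1],[1.0,-0.28,0,0,0,0,1],[1.0,-0.28,0,0,0,0,1],[1.0,-0.28,0,0,0,0,1]]])

```text
t: 16.9
position: [485.3, 307.7, 222.0]
ee_rot: [[0.414, 0.91, -0.001], [0.91, -0.414, 0.002], [0.001, -0.002, -1.0]]
wrist_force: [-0.4, -0.3, -0.7]
finger_gap: 0.211
grip_force: 59.6
```

Run:
```python
from h import *
o=get_obs();print(o['t'],o['qpos'],o['position'],o['finger_gap'],o['grip_force'])
shot('wrist','w7'); cv2.imwrite('pics/s7.png',read_camera('scene'))
```

```text
16.9 [ 0.129  0.528 -0.993  1.742  0.481  1.138 -1.437] [485.254 307.652 222.012] 0.21128604824715613 59.55120787024498
```

View pics/w7.png

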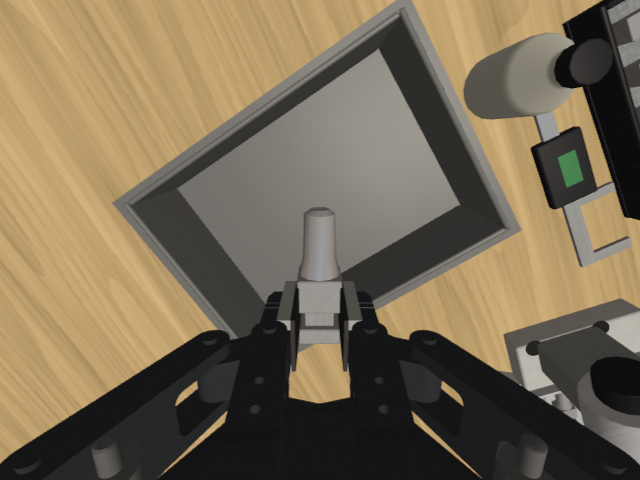

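The bin's rim corners are at (116,203), (405,0) and (520,231). The held half is over the bin, and no other stray is near it.

Run:
```python
from h import *
c=wcam('w7')
a,b,d=[onz(c,p,100) for p in((116,203),(405,0),(520,231))]
print(a,b,d,np.linalg.norm(a-b),np.linalg.norm(b-d),'centre',(a+d)/2,'yaw',np.arctan2(*(b-a)[1::-1]))
o=get_obs();print(delta([*((a+d)/2)[:2],95]))
```

```text
[342.911 394.552 100.   ] [605.284 430.661 100.   ] [635.548 235.761 100.   ] 264.8454913108564 197.23581391949023 centre [489.23  315.157 100.   ] yaw 0.1367667646533035
[ 0.105 -0.016  1.054  0.     0.     0.   ]
```

Emit:
drive_tool(deltas=[[[0.05,0,0.5,0,0,0,1],[0.05,0,0.9,0,0,0,1],[0.05,0,1.0,0,0,0,1],[0.05,0,1.0,0,0,0,0.6],[0.05,0,1.0,0,0,0,0.4]]])

```text
t: 17.5
position: [489.5, 308.4, 103.2]
ee_rot: [[0.42, 0.907, -0.0], [0.907, -0.42, -0.001], [-0.001, 0.0, -1.0]]
wrist_force: [0.3, -0.7, 0.2]
finger_gap: 0.545
grip_force: 0.0
```

Emit:
drive_tool(deltas=[[[0,0,0,0,0,0,0.3],[0,0,0,0,0,0,0.3],[0,0,-0.4,0,0,0,0.3],[0,0,-0.8,0,0,0,0.3],[0,0,-1.0,0,0,0,0.3]]])

```text
t: 18.0
position: [490.3, 311.8, 228.2]
ee_rot: [[0.418, 0.908, 0.006], [0.908, -0.418, 0.003], [0.006, 0.004, -1.0]]
wrist_force: [0.3, 0.7, -0.2]
finger_gap: 0.697
grip_force: 0.0
```

Run:
```python
from h import *
o=get_obs();print(o['t'],o['qpos'],o['position'],o['finger_gap'],o['grip_force'])
print(delta([430.9,-88.2,126],down(np.radians(-16.4))))
```

```text
18.0 [ 0.123  0.528 -0.993  1.726  0.483  1.147 -1.442] [490.31  311.838 228.244] 0.6966365577999214 0.0
[-3.24   0.94   0.838  0.003 -0.003 -0.092]
```

Emit:
drive_tool(deltas=[[[-0.81,0.235,0,0,0,0,0.3],[-0.81,0.235,0,0,0,0,0.3],[-0.81,0.235,0,0,0,0,0.3]]])

```text
t: 18.3
position: [475.0, 201.0, 222.9]
ee_rot: [[0.428, 0.904, 0.001], [0.904, -0.428, -0.007], [-0.006, 0.004, -1.0]]
wrist_force: [0.5, -0.2, -0.3]
finger_gap: 0.697
grip_force: 0.0
```

Emit:
drive_tool(deltas=[[[-0.81,0.235,0,0,0,0,0.3],[-0.81,0.235,0,0,0,0,0.3],[-0.81,0.235,0,0,0,0,0.3]]])

```text
t: 18.6
position: [458.9, 100.8, 222.6]
ee_rot: [[0.43, 0.903, -0.001], [0.903, -0.43, -0.006], [-0.006, 0.002, -1.0]]
wrist_force: [0.1, -0.8, -0.1]
finger_gap: 0.703
grip_force: 0.0
```

Emit:
drive_tool(deltas=[[[-0.81,0.235,0.3,0,0,0,0.3],[-0.81,0.235,0.3,0,0,0,0.3],[-0.81,0.235,0.3,0,0,0,0.3]]])

```text
t: 18.9
position: [441.9, 3.5, 185.6]
ee_rot: [[0.426, 0.905, -0.003], [0.905, -0.426, -0.004], [-0.005, -0.001, -1.0]]
wrist_force: [-0.6, -0.2, -0.3]
finger_gap: 0.698
grip_force: 0.0
```

Emit:
drive_tool(deltas=[[[-0.81,0.235,0.5,0,0,-0.092,0.3],[-0.81,0.235,0.5,0,0,-0.092,0.3],[-0.81,0.235,0.5,0,0,-0.092,0.3],[-0.81,0.235,0.5,0,0,-0.092,0.3]]])

```text
t: 19.3
position: [427.9, -92.3, 126.2]
ee_rot: [[0.288, 0.958, -0.002], [0.958, -0.288, 0.0], [-0.0, -0.002, -1.0]]
wrist_force: [0.5, 1.1, 0.5]
finger_gap: 0.699
grip_force: 0.0
```

Run:
```python
from h import *
o=get_obs();print(o['t'],o['qpos'],o['position'])
print(delta([430.9,-88.2,3],down(np.radians(-16.4))))
c=cam('wrist');im=shot('wrist','w8');g=[proj(c,p) for p in([430.9,-88.2,10],[439.5,-58,10],[422,-118,10])];print(g)
for a in g: cv2.circle(im,tuple(int(v) for v in a),3,(0,0,255),1)
cv2.imwrite('pics/w8m.png',im[100:350,180:480])
```

```text
19.3 [ 1.005  0.419 -0.999  2.14   0.483  0.828 -0.586] [427.909 -92.337 126.215]
[ 0.041  0.016  1.027 -0.001  0.    -0.004]
[array([321.85, 223.14]), array([321.38 , 184.277]), array([321.809, 259.059])]
```

View pics/w8m.png

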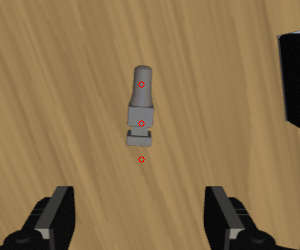

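Stray B's shank is centred within about 1–2 mm of my mark, so I'll grasp it.

Emit:
drive_tool(deltas=[[[0.03,0.01,0.4,0,0,0,0.3],[0.03,0.01,0.8,0,0,0,0.3],[0.03,0.01,1.0,0,0,0,0.3],[0.03,0.01,1.0,0,0,0,0.3],[0.03,0.01,1.0,0,0,0,0.6]]])

```text
t: 19.85
position: [432.6, -85.3, 8.2]
ee_rot: [[0.281, 0.96, 0.002], [0.96, -0.281, 0.001], [0.001, 0.002, -1.0]]
wrist_force: [-0.2, 0.2, 0.5]
finger_gap: 0.544
grip_force: 0.0
```

Emit:
drive_tool(deltas=[[[0,0,0.02,0,0,0,1],[0,0,0.02,0,0,0,1],[0,0,0.02,0,0,0,1],[0,0,0.02,0,0,0,1]]])

```text
t: 20.25
position: [432.5, -87.3, 6.3]
ee_rot: [[0.283, 0.959, 0.003], [0.959, -0.283, -0.001], [0.0, 0.004, -1.0]]
wrist_force: [-1.9, 1.6, 7.0]
finger_gap: 0.212
grip_force: 58.5
```

Emit:
drive_tool(deltas=[[[0,0,-0.4,0,0,0,1],[0,0,-0.8,0,0,0,1],[0,0,-1,0,0,0,1]]])

```text
t: 20.55
position: [432.8, -87.2, 128.3]
ee_rot: [[0.283, 0.959, 0.004], [0.959, -0.283, -0.002], [-0.0, 0.005, -1.0]]
wrist_force: [1.0, -0.6, 0.1]
finger_gap: 0.217
grip_force: 59.2
```

Emit:
drive_tool(deltas=[[[0.4,0,-0.8,0,0,0,1],[0.9,0,-0.8,0,0,0,1],[1,0,-0.8,0,0,0,1]]])

```text
t: 20.85
position: [463.3, 18.4, 219.0]
ee_rot: [[0.288, 0.958, 0.004], [0.958, -0.287, -0.003], [-0.001, 0.004, -1.0]]
wrist_force: [1.0, -0.2, -0.9]
finger_gap: 0.209
grip_force: 59.2
```

Emit:
drive_tool(deltas=[[[1,0,0,0,0,0,1],[1,0,0,0,0,0,1],[1,0,0,0,0,0,1]]])

```text
t: 21.15
position: [496.8, 139.4, 218.2]
ee_rot: [[0.278, 0.96, 0.004], [0.96, -0.278, 0.003], [0.004, 0.003, -1.0]]
wrist_force: [0.1, -0.1, -1.4]
finger_gap: 0.21
grip_force: 59.2
```

Run:
```python
from h import *
o=get_obs();print(o['t'],o['qpos'],o['position'],o['finger_gap'],o['grip_force'])
print(delta([480,315,220]))
```

```text
21.15 [ 0.536  0.435 -1.071  1.888  0.434  1.071 -0.991] [496.824 139.445 218.222] 0.20963827947606659 59.193164706230164
[ 1.366 -0.542 -0.011  0.     0.     0.   ]
```

Emit:
drive_tool(deltas=[[[0.68,-0.27,0,0,0,0,1],[0.68,-0.27,0,0,0,0,1],[0.68,-0.27,0,0,0,0,1]]])

```text
t: 21.45
position: [486.2, 228.5, 218.2]
ee_rot: [[0.274, 0.962, 0.002], [0.962, -0.274, 0.005], [0.005, 0.001, -1.0]]
wrist_force: [-0.1, -0.3, -0.4]
finger_gap: 0.208
grip_force: 59.2
```

Emit:
drive_tool(deltas=[[[0.68,-0.27,0,0,0,0,1],[0.68,-0.27,0,0,0,0,1],[0.68,-0.27,0,0,0,0,1]]])

```text
t: 21.75
position: [478.0, 314.7, 218.0]
ee_rot: [[0.276, 0.961, 0.001], [0.961, -0.276, 0.005], [0.005, -0.0, -1.0]]
wrist_force: [-0.4, 0.4, -0.0]
finger_gap: 0.216
grip_force: 59.2
```

Emit:
drive_tool(deltas=[[[0,0,0.5,0,0,0,1],[0,0,0.9,0,0,0,1],[0,0,1.0,0,0,0,1],[0,0,1.0,0,0,0,0.6],[0,0,1.0,0,0,0,0.4]]])

```text
t: 22.25
position: [481.0, 308.5, 97.3]
ee_rot: [[0.284, 0.959, 0.001], [0.959, -0.284, 0.001], [0.001, 0.001, -1.0]]
wrist_force: [-0.5, -0.5, 0.6]
finger_gap: 0.542
grip_force: 0.0
```

Emit:
drive_tool(deltas=[[[0,0,0,0,0,0,0.3],[0,0,0,0,0,0,0.3],[0,0,-0.4,0,0,0,0.3],[0,0,-0.8,0,0,0,0.3],[0,0,-1.0,0,0,0,0.3]]])

```text
t: 22.75
position: [481.6, 310.6, 221.3]
ee_rot: [[0.283, 0.959, 0.006], [0.959, -0.283, 0.003], [0.005, 0.004, -1.0]]
wrist_force: [0.6, 0.5, -0.6]
finger_gap: 0.701
grip_force: 0.0
```

Run:
```python
from h import *
o=get_obs();print(o['t'],o['qpos'],o['position'],o['finger_gap'],o['grip_force'])
print(delta([447,-337,200]),delta([447,-337,200],down(np.radians(63.7))))
shot('wrist','w9'); im=read_camera('scene');cv2.imwrite('pics/s9.png',im)
```

```text
22.75 [ 0.14   0.533 -1.019  1.752  0.5    1.134 -1.321] [481.64  310.635 221.345] 0.7009661760382037 0.0
[-5.259  1.248  0.158  0.     0.     0.   ] [-5.259  1.248  0.158  0.005 -0.001 -0.89 ]
```

Emit:
drive_tool(deltas=[[[-0.96,0.228,0,0,0,0,0.3],[-0.96,0.228,0,0,0,0,0.3],[-0.96,0.228,0,0,0,0,0.3]]])

```text
t: 23.15
position: [473.7, 184.8, 215.1]
ee_rot: [[0.288, 0.958, -0.001], [0.958, -0.288, -0.005], [-0.005, 0.0, -1.0]]
wrist_force: [-0.1, -1.2, -0.3]
finger_gap: 0.698
grip_force: 0.0
```

Emit:
drive_tool(deltas=[[[-0.96,0.228,0,0,0,0,0.3],[-0.96,0.228,0,0,0,0,0.3],[-0.96,0.228,0,0,0,0,0.3]]])

```text
t: 23.45
position: [466.8, 66.2, 215.3]
ee_rot: [[0.289, 0.957, -0.002], [0.957, -0.289, -0.004], [-0.004, -0.001, -1.0]]
wrist_force: [-0.3, -1.0, -1.2]
finger_gap: 0.698
grip_force: 0.0
```

Emit:
drive_tool(deltas=[[[-0.96,0.228,0,0,0,0,0.3],[-0.96,0.228,0,0,0,0,0.3],[-0.96,0.228,0,0,0,0,0.3]]])

```text
t: 23.75
position: [460.0, -51.8, 215.6]
ee_rot: [[0.29, 0.957, -0.001], [0.957, -0.29, -0.003], [-0.003, -0.0, -1.0]]
wrist_force: [0.2, -0.2, -0.2]
finger_gap: 0.7
grip_force: 0.0
```

Emit:
drive_tool(deltas=[[[-0.96,0.228,0,0,0,0,0.3],[-0.96,0.228,0,0,0,0,0.3],[-0.96,0.228,0,0,0,0,0.3]]])

```text
t: 24.05
position: [453.4, -170.2, 215.7]
ee_rot: [[0.29, 0.957, -0.001], [0.957, -0.29, -0.002], [-0.002, -0.0, -1.0]]
wrist_force: [0.1, 0.1, 0.3]
finger_gap: 0.703
grip_force: 0.0
```

Emit:
drive_tool(deltas=[[[-0.96,0.228,0,0,0,0,0.3],[-0.96,0.228,0,0,0,0,0.3],[-0.96,0.228,0,0,0,0,0.3]]])

```text
t: 24.35
position: [446.5, -288.7, 215.5]
ee_rot: [[0.29, 0.957, -0.001], [0.957, -0.29, -0.002], [-0.002, -0.0, -1.0]]
wrist_force: [-0.0, -0.4, -0.5]
finger_gap: 0.7
grip_force: 0.0
```

Emit:
drive_tool(deltas=[[[-0.46,0.108,0,0,0,-0.45,0.3],[-0.46,0.108,0,0,0,-0.45,0.3],[-0.46,0.108,0,0,0,-0.45,0.3],[-0.46,0.108,0,0,0,-0.45,0.3],[-0.46,0.108,0,0,0,-0.45,0.3]]])

```text
t: 24.85
position: [444.9, -338.8, 215.9]
ee_rot: [[-0.413, 0.911, -0.0], [0.911, 0.413, 0.0], [0.0, -0.0, -1.0]]
wrist_force: [0.7, -0.8, 0.2]
finger_gap: 0.698
grip_force: 0.0
```

Emit:
drive_tool(deltas=[[[0,0,0,0,0,-0.44,0.3],[0,0,0,0,0,-0.44,0.3],[0,0,0,0,0,-0.44,0.3],[0,0,0,0,0,-0.44,0.3],[0,0,0,0,0,-0.44,0.3]]])

```text
t: 25.35
position: [444.9, -338.8, 215.9]
ee_rot: [[-0.899, 0.439, -0.0], [0.439, 0.899, 0.0], [0.0, 0.0, -1.0]]
wrist_force: [-0.2, 0.4, -0.4]
finger_gap: 0.7
grip_force: 0.0
```

Run:
```python
from h import *
o=get_obs();print(o['t'],o['qpos'],o['position'],o['finger_gap'],o['grip_force'])
print(delta([447,-337,125],down(np.radians(63.7))))
c=cam('wrist');im=shot('wrist','w10')
g=[proj(c,p) for p in([431,-329.5,10],[447,-337.4,10],[487,-357,8])];print(g)
# grey low-saturation blobs
hsv=cv2.cvtColor(im,cv2.COLOR_BGR2HSV);m=((hsv[...,1]<50)&(hsv[...,2]>70)).astype(np.uint8);m=cv2.morphologyEx(m,cv2.MORPH_OPEN,np.ones((3,3)))
n,l,st,ce=cv2.connectedComponentsWithStats(m)
for i in range(1,n):
    if 300<st[i,4]<6000: print(st[i],ce[i])
```

```text
25.35 [ 1.514  0.687 -1.296  1.782  0.703  1.235  1.136] [ 444.931 -338.799  215.884] 0.7004680877417538 0.0
[-0.009  0.021  0.757  0.    -0.     0.003]
[array([322.061, 191.524]), array([321.938, 208.063]), array([321.755, 246.702])]
[230  13  81  63 629] [271.107  43.429]
[314 191  20  55 799] [324.315 215.621]
[ 541  209   72   35 1311] [571.479 224.677]
[ 455  256   78   78 2526] [496.292 295.991]
[178 289  31  35 515] [194.85 305.19]
[615 295  25  28 401] [628.631 309.324]
[   0  310  102   89 2100] [ 35.012 353.376]
[ 534  317  106   99 3858] [599.926 371.299]
[ 336  320   63   73 2782] [364.826 358.749]
[470 434  25  46 507] [482.623 453.702]
[444 437  33  28 473] [462.159 450.129]
```

Emit:
drive_tool(deltas=[[[0,0.02,0.4,0,0,0,0.3],[0,0.02,0.8,0,0,0,0.3],[0,0.02,0.9,0,0,0,0.3],[0,0.02,0.9,0,0,0,0.3]]])

```text
t: 25.8
position: [445.1, -336.0, 106.8]
ee_rot: [[-0.896, 0.444, -0.003], [0.444, 0.896, 0.002], [0.004, 0.001, -1.0]]
wrist_force: [0.0, -0.4, 0.7]
finger_gap: 0.7
grip_force: 0.0
```

Emit:
drive_tool(deltas=[[[0,0,0.4,0,0,0,0.3],[0,0,0.8,0,0,0,0.3],[0,0,0.87,0,0,0,0.3],[0,0,0.87,0,0,0,0.6],[0,0,0.87,0,0,0,0.6]]])

```text
t: 26.3
position: [448.5, -337.7, 6.7]
ee_rot: [[-0.896, 0.444, 0.004], [0.444, 0.896, -0.002], [-0.004, -0.0, -1.0]]
wrist_force: [0.4, 0.5, 0.1]
finger_gap: 0.402
grip_force: 0.0
```

Emit:
drive_tool(deltas=[[[0,0,0,0,0,0,1],[0,0,0,0,0,0,1],[0,0,0,0,0,0,1],[0,0,0,0,0,0,1]]])

```text
t: 26.7
position: [448.3, -338.0, 6.8]
ee_rot: [[-0.896, 0.444, 0.004], [0.444, 0.896, -0.003], [-0.005, -0.001, -1.0]]
wrist_force: [-0.6, 0.4, 8.5]
finger_gap: 0.211
grip_force: 59.1
```

Emit:
drive_tool(deltas=[[[0,0,-0.4,0,0,0,1],[0,0,-0.8,0,0,0,1],[0,0,-1,0,0,0,1]]])

```text
t: 27.0
position: [448.6, -337.5, 129.2]
ee_rot: [[-0.896, 0.443, 0.005], [0.443, 0.896, -0.004], [-0.006, -0.001, -1.0]]
wrist_force: [0.4, -0.4, -0.4]
finger_gap: 0.212
grip_force: 59.0
```

Emit:
drive_tool(deltas=[[[0,0,-0.8,0,0,0.4,1],[0,0,-0.8,0,0,0.4,1],[0,0,-0.8,0,0,0.4,1],[0,0,-0.8,0,0,0.4,1],[0,0,-0.8,0,0,0.4,1]]])

```text
t: 27.5
position: [446.6, -337.1, 221.8]
ee_rot: [[-0.462, 0.887, 0.001], [0.887, 0.462, -0.003], [-0.004, -0.0, -1.0]]
wrist_force: [0.8, 0.5, 0.4]
finger_gap: 0.212
grip_force: 59.0
```

Run:
```python
from h import *
o=get_obs();print(o['t'],o['qpos'],o['position'],o['finger_gap'],o['grip_force'])
print(delta([487,310,220]))
c=wcam('w10')
for p in((571,225),(496,296),(271,43),(194,305)): print(p,onz(c,p,10))
```

```text
27.5 [ 1.45   0.58  -1.159  1.78   0.58   1.171  0.592] [ 446.579 -337.135  221.841] 0.21233221713222733 58.9792138338089
[ 4.627  2.791 -0.002  0.     0.     0.   ]
(571, 225) [ 583.489 -102.061   10.   ]
(496, 296) [ 630.757 -200.924   10.   ]
(271, 43) [ 285.323 -311.835   10.   ]
(194, 305) [ 486.409 -523.886   10.   ]
```

Emit:
drive_tool(deltas=[[[0.93,0.558,0,0,0,0,1],[0.93,0.558,0,0,0,0,1],[0.93,0.558,0,0,0,0,1]]])

```text
t: 27.8
position: [453.7, -202.8, 220.4]
ee_rot: [[-0.47, 0.883, 0.0], [0.883, 0.47, 0.0], [-0.0, 0.0, -1.0]]
wrist_force: [0.7, 0.1, -0.4]
finger_gap: 0.216
grip_force: 59.0
```

Emit:
drive_tool(deltas=[[[0.93,0.558,0,0,0,0,1],[0.93,0.558,0,0,0,0,1],[0.93,0.558,0,0,0,0,1]]])

```text
t: 28.1
position: [460.9, -72.8, 220.5]
ee_rot: [[-0.471, 0.882, 0.001], [0.882, 0.471, -0.0], [-0.001, 0.001, -1.0]]
wrist_force: [0.1, -0.0, -0.9]
finger_gap: 0.212
grip_force: 59.0
```

Emit:
drive_tool(deltas=[[[0.93,0.558,0,0,0,0,1],[0.93,0.558,0,0,0,0,1],[0.93,0.558,0,0,0,0,1]]])

```text
t: 28.4
position: [468.3, 57.1, 220.7]
ee_rot: [[-0.471, 0.882, 0.002], [0.882, 0.471, 0.0], [-0.0, 0.002, -1.0]]
wrist_force: [0.4, 0.0, -0.7]
finger_gap: 0.214
grip_force: 59.0
```

Emit:
drive_tool(deltas=[[[0.93,0.558,0,0,0,0,1],[0.93,0.558,0,0,0,0,1],[0.93,0.558,0,0,0,0,1]]])

```text
t: 28.7
position: [475.6, 187.3, 220.7]
ee_rot: [[-0.471, 0.882, 0.001], [0.882, 0.471, 0.002], [0.001, 0.002, -1.0]]
wrist_force: [0.4, 1.3, 0.7]
finger_gap: 0.215
grip_force: 59.0
```

Emit:
drive_tool(deltas=[[[0.93,0.558,0,0,0,0,1],[0.93,0.558,0,0,0,0,1],[0.93,0.558,0,0,0,0,1],[0.93,0.558,0,0,0,0,1]]])

```text
t: 29.1
position: [481.6, 319.1, 220.9]
ee_rot: [[-0.474, 0.881, -0.0], [0.881, 0.474, 0.005], [0.004, 0.002, -1.0]]
wrist_force: [-0.7, 0.0, -0.3]
finger_gap: 0.214
grip_force: 59.0
```

Run:
```python
from h import *
o=get_obs();print(o['t'],o['qpos'],o['position'],o['finger_gap'],o['grip_force'])
print(delta([487,310,100]))
s=cam('scene');a=cv2.imread('pics/s9.png');b=read_camera('scene')
d=cv2.absdiff(a,b).max(2)[140:240,365:500];print('bin diff',(d>40).sum(), cv2.boundingRect((d>40).astype(np.uint8)))
cv2.imwrite('pics/s10.png',b);shot('wrist','w11')
```

```text
29.1 [ 0.164  0.584 -1.093  1.737  0.558  1.168 -0.595] [481.585 319.095 220.862] 0.21448735360675553 58.971607089042664
[-0.092  0.002  1.007  0.     0.     0.   ]
bin diff 25 (47, 0, 26, 56)
```

Emit:
drive_tool(deltas=[[[0,0,0.5,0,0,0,1],[0,0,0.9,0,0,0,1],[0,0,1.0,0,0,0,1],[0,0,1.0,0,0,0,0.6],[0,0,1.0,0,0,0,0.4]]])

```text
t: 29.7
position: [484.6, 311.7, 100.5]
ee_rot: [[-0.463, 0.886, 0.0], [0.886, 0.463, 0.0], [-0.0, 0.0, -1.0]]
wrist_force: [0.1, 0.1, 0.8]
finger_gap: 0.546
grip_force: 0.0
```

Emit:
drive_tool(deltas=[[[0,0,0,0,0,0,0.3],[0,0,0,0,0,0,0.3],[0,0,-0.4,0,0,0,0.3],[0,0,-0.8,0,0,0,0.3],[0,0,-1.0,0,0,0,0.3]]])

```text
t: 30.2
position: [485.1, 314.7, 224.9]
ee_rot: [[-0.465, 0.885, 0.005], [0.885, 0.465, 0.003], [0.001, 0.006, -1.0]]
wrist_force: [0.4, 0.8, -0.9]
finger_gap: 0.703
grip_force: 0.0
```

Emit:
drive_tool(deltas=[[[0,0,0,0,0,0.351,0.4],[0,0,0,0,0,0.351,0.4],[0,0,0,0,0,0.351,0.4],[0,0,0,0,0,0.351,0.4],[0,0,0,0,0,0.351,0.4]]])

```text
t: 30.7
position: [484.2, 313.1, 221.2]
ee_rot: [[0.069, 0.998, 0.003], [0.998, -0.069, 0.0], [0.0, 0.003, -1.0]]
wrist_force: [-0.5, -0.4, 0.5]
finger_gap: 0.6
grip_force: 0.0
```

Run:
```python
from h import *
o=get_obs();print(o['t'],o['qpos'],o['position'],o['finger_gap'],o['ee_rot'])
print(delta([551,-87,220],down(-0.065)))
```

```text
30.7 [ 0.099  0.519 -0.963  1.741  0.469  1.129 -1.078] [484.195 313.072 221.157] 0.5997331531455448 [[ 0.069  0.998  0.003]
 [ 0.998 -0.069  0.   ]
 [ 0.     0.003 -1.   ]]
[-3.287  0.786  0.01   0.002 -0.    -0.003]
```

Emit:
drive_tool(deltas=[[[-0.82,0.197,0,0,0,0,0.5],[-0.82,0.197,0,0,0,0,0.5],[-0.82,0.197,0,0,0,0,0.5]]])

```text
t: 31.0
position: [503.4, 204.1, 219.2]
ee_rot: [[0.077, 0.997, 0.0], [0.997, -0.077, -0.006], [-0.006, 0.001, -1.0]]
wrist_force: [0.1, -0.2, 0.2]
finger_gap: 0.5
grip_force: 0.0
```

Emit:
drive_tool(deltas=[[[-0.82,0.197,0,0,0,0,0.5],[-0.82,0.197,0,0,0,0,0.5],[-0.82,0.197,0,0,0,0,0.5]]])

```text
t: 31.3
position: [519.5, 104.2, 219.3]
ee_rot: [[0.078, 0.997, -0.0], [0.997, -0.078, -0.005], [-0.005, 0.0, -1.0]]
wrist_force: [0.1, 0.0, -1.0]
finger_gap: 0.502
grip_force: 0.0
```

Emit:
drive_tool(deltas=[[[-0.82,0.197,0,0,0,0,0.5],[-0.82,0.197,0,0,0,0,0.5],[-0.82,0.197,0,0,0,0,0.5]]])

```text
t: 31.6
position: [535.7, 4.4, 219.4]
ee_rot: [[0.078, 0.997, -0.0], [0.997, -0.078, -0.004], [-0.004, 0.0, -1.0]]
wrist_force: [-0.1, -0.2, -1.4]
finger_gap: 0.502
grip_force: 0.0
```

Emit:
drive_tool(deltas=[[[-0.82,0.197,0.2,0,0,0,0.5],[-0.82,0.197,0.2,0,0,0,0.5],[-0.82,0.197,0.2,0,0,0,0.5],[-0.82,0.197,0.2,0,0,0,0.5]]])

```text
t: 32.0
position: [551.1, -88.4, 195.3]
ee_rot: [[0.072, 0.997, -0.001], [0.997, -0.072, 0.0], [0.0, -0.001, -1.0]]
wrist_force: [0.9, 1.0, -0.9]
finger_gap: 0.5
grip_force: 0.0
```

Run:
```python
from h import *
o=get_obs();print(o['t'],o['qpos'],o['position'],o['finger_gap'],o['ee_rot'])
shot('wrist','w12')
```

```text
32.0 [ 0.82   0.504 -0.923  1.809  0.457  1.06  -0.346] [551.055 -88.413 195.34 ] 0.5003638050324236 [[ 0.072  0.997 -0.001]
 [ 0.997 -0.072  0.   ]
 [ 0.    -0.001 -1.   ]]
```

View pics/w12.png

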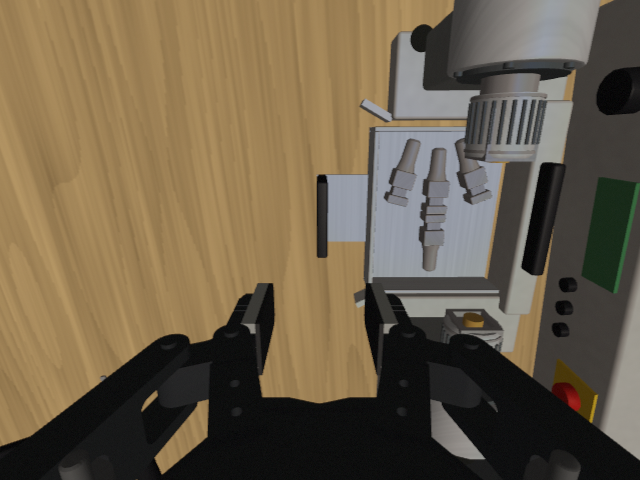

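The tray holds four pieces lying flat. The tab top runs from (322,176) to (322,257).

Run:
```python
from h import *
c=wcam('w12')
a,b=onz(c,(322,176),54),onz(c,(322,257),54);print(a,b,np.linalg.norm(a-b),(a+b)/2)
w1,w2=onz(c,(374,128),36),onz(c,(370,278),36);print(w1,w2,np.linalg.norm(w1-w2))
m=(a+b)/2
print(delta([m[0],m[1],40]), delta([m[0],m[1],20]))
```

```text
[555.708 -48.931  54.   ] [ 550.672 -122.31    54.   ] 73.55078870354168 [553.19  -85.621  54.   ]
[603.462 -13.205  36.   ] [ 596.36  -154.791   36.   ] 141.76399168590788
[0.005 0.016 1.299 0.    0.    0.   ] [0.004 0.016 1.466 0.    0.    0.   ]
```

Emit:
drive_tool(deltas=[[[0.01,0.01,0.4,0,0,0,0.5],[0.01,0.01,0.8,0,0,0,0.5],[0.01,0.01,0.9,0,0,0,0.5],[0.01,0.01,0.9,0,0,0,0.5]]])

```text
t: 32.45
position: [551.2, -83.2, 86.8]
ee_rot: [[0.065, 0.998, -0.003], [0.998, -0.065, 0.002], [0.001, -0.003, -1.0]]
wrist_force: [0.5, 1.0, 0.7]
finger_gap: 0.5
grip_force: 0.0
```

Emit:
drive_tool(deltas=[[[0,0,0.25,0,0,0,0.5],[0,0,0.5,0,0,0,0.5],[0,0,0.61,0,0,0,0.5],[0,0,0.61,0,0,0,0.5],[0,0,0.61,0,0,0,0.5]]])

```text
t: 32.95
position: [554.0, -84.9, 16.4]
ee_rot: [[0.068, 0.998, 0.003], [0.998, -0.068, -0.0], [0.0, 0.003, -1.0]]
wrist_force: [-0.0, -1.0, 0.6]
finger_gap: 0.5
grip_force: 0.0
```

Emit:
drive_tool(deltas=[[[0,0,0,0,0,0,1],[0,0,0,0,0,0,1],[0,0,0,0,0,0,1],[0,0,0,0,0,0,1],[0,0,0,0,0,0,1]]], squeeze=110)

```text
t: 33.45
position: [553.5, -85.6, 16.0]
ee_rot: [[0.069, 0.998, 0.002], [0.998, -0.069, -0.001], [-0.001, 0.002, -1.0]]
wrist_force: [-0.5, 0.2, 5.8]
finger_gap: 0.103
grip_force: 107.5
```

Emit:
drive_tool(deltas=[[[0,0,-0.03,0,0,0,1],[0,0,-0.06,0,0,0,1],[0,0,-0.08,0,0,0,1],[0,0,-0.08,0,0,0,1],[0,0,-0.08,0,0,0,1]]])

```text
t: 33.95
position: [552.1, -85.4, 23.9]
ee_rot: [[0.069, 0.998, -0.001], [0.998, -0.069, 0.0], [0.0, -0.001, -1.0]]
wrist_force: [0.2, 0.1, -5.0]
finger_gap: 0.1
grip_force: 107.3
```

Emit:
drive_tool(deltas=[[[0,-0.05,0,0,0,0,1],[0,-0.15,0,0,0,0,1],[0,-0.28,0,0,0,0,1],[0,-0.4,0,0,0,0,1],[0,-0.48,0,0,0,0,1]]])

```text
t: 34.45
position: [492.3, -81.3, 23.8]
ee_rot: [[0.068, 0.998, -0.002], [0.998, -0.068, -0.0], [-0.0, -0.002, -1.0]]
wrist_force: [0.2, -0.4, -5.2]
finger_gap: 0.106
grip_force: 107.4
```

Emit:
drive_tool(deltas=[[[0,-0.1,0,0,0,0,1],[0,-0.22,0,0,0,0,1],[0,-0.34,0,0,0,0,1],[0,-0.4,0,0,0,0,1],[0,-0.44,0,0,0,0,1]]])

```text
t: 34.95
position: [441.7, -77.8, 24.2]
ee_rot: [[0.069, 0.998, 0.0], [0.998, -0.069, -0.0], [-0.0, 0.0, -1.0]]
wrist_force: [0.5, -0.2, -5.2]
finger_gap: 0.103
grip_force: 107.5
```

Run:
```python
from h import *
o=get_obs();print(o['t'],o['qpos'],o['position'],o['finger_gap'],o['grip_force'],o['torque'],o['wrist_force'])
shot('wrist','w13')
```

```text
34.95 [ 0.748  0.593 -0.756  2.168  0.699  0.639 -0.577] [441.693 -77.845  24.227] 0.10349497340863309 107.47958779335022 [0.026 0.44  0.026] [ 0.524 -0.177 -5.17 ]
```

Emit:
drive_tool(deltas=[[[0,0,-0.1,0,0,0,1],[0,0,-0.3,0,0,0,1],[0,0,-0.55,0,0,0,1],[0,0,-0.8,0,0,0,1],[0,0,-1,0,0,0,1]]])

```text
t: 35.5
position: [443.6, -77.3, 146.6]
ee_rot: [[0.068, 0.998, 0.002], [0.998, -0.068, -0.0], [0.0, 0.002, -1.0]]
wrist_force: [0.3, 0.6, -4.5]
finger_gap: 0.099
grip_force: 108.2
```

Emit:
drive_tool(deltas=[[[0,0,-0.25,0,0,0,1],[0,0,-0.5,0,0,0,1],[0,0,-0.75,0,0,0,1],[0,0,-0.92,0,0,0,1],[0,0,-1,0,0,0,1]]])

```text
t: 36.0
position: [443.8, -77.3, 266.8]
ee_rot: [[0.068, 0.998, 0.004], [0.998, -0.068, -0.002], [-0.002, 0.004, -1.0]]
wrist_force: [-0.8, 0.6, -5.4]
finger_gap: 0.104
grip_force: 108.1
```

Emit:
drive_tool(deltas=[[[0,0,0,0,0,-0.03,1],[0,0,0,0,0,-0.08,1],[0,0,0,0,0,-0.14,1],[0,0,0,0,0,-0.2,1],[0,0,0,0,0,-0.26,1]]])

```text
t: 36.5
position: [441.9, -77.5, 263.9]
ee_rot: [[-0.338, 0.941, -0.001], [0.941, 0.338, -0.0], [0.0, -0.001, -1.0]]
wrist_force: [-0.4, -0.1, -5.6]
finger_gap: 0.103
grip_force: 108.1
```

Emit:
drive_tool(deltas=[[[0,0,0,0,0,-0.06,1],[0,0,0,0,0,-0.12,1],[0,0,0,0,0,-0.18,1],[0,0,0,0,0,-0.24,1],[0,0,0,0,0,-0.3,1]]])

```text
t: 37.0
position: [442.0, -77.6, 264.0]
ee_rot: [[-0.728, 0.685, -0.0], [0.685, 0.728, -0.0], [-0.0, -0.0, -1.0]]
wrist_force: [0.0, -0.5, -6.0]
finger_gap: 0.101
grip_force: 108.1
```

Emit:
drive_tool(deltas=[[[0,0,0,0,0,-0.06,1],[0,0,0,0,0,-0.12,1],[0,0,0,0,0,-0.18,1],[0,0,0,0,0,-0.24,1],[0,0,0,0,0,-0.3,1]]])

```text
t: 37.5
position: [442.2, -77.8, 264.0]
ee_rot: [[-0.96, 0.28, 0.0], [0.28, 0.96, -0.001], [-0.0, -0.001, -1.0]]
wrist_force: [0.4, 0.2, -5.4]
finger_gap: 0.105
grip_force: 108.1
```

Emit:
drive_tool(deltas=[[[0,0,0,0,0,-0.06,1],[0,0,0,0,0,-0.12,1],[0,0,0,0,0,-0.18,1],[0,0,0,0,0,-0.23,1],[0,0,0,0,0,-0.26,1]]])

```text
t: 38.0
position: [442.4, -77.8, 264.0]
ee_rot: [[-0.992, -0.123, 0.0], [-0.123, 0.992, -0.0], [-0.0, -0.0, -1.0]]
wrist_force: [-0.0, 1.2, -5.6]
finger_gap: 0.105
grip_force: 108.1
```

Run:
```python
from h import *
from scipy.spatial.transform import Rotation as Ro
o=get_obs();print(o['t'],o['qpos'],o['position'],o['finger_gap'],o['grip_force'],o['torque'],o['wrist_force'],np.array(o['ee_rot'])[:2,1])
psi=np.radians(97.5)
print(delta([513,120,250],down(psi)))
shot('wrist','w14')
```

```text
38.0 [ 1.357  0.402 -1.488  1.974  0.438  1.169  1.389] [442.365 -77.817 264.036] 0.10495366113595091 108.07041049003601 [-0.463 -0.079 -0.036] [-0.038  1.224 -5.575] [-0.123  0.992]
[-0.787  1.564  0.117 -0.     0.    -0.005]
```

Emit:
drive_tool(deltas=[[[-0.08,0.08,0,0,0,0,1],[-0.18,0.18,0,0,0,0,1],[-0.28,0.3,0,0,0,0,1],[-0.34,0.38,0,0,0,0,1],[-0.38,0.42,0,0,0,0,1]]])

```text
t: 38.55
position: [482.0, -21.1, 264.2]
ee_rot: [[-0.993, -0.121, 0.001], [-0.121, 0.993, 0.0], [-0.001, 0.0, -1.0]]
wrist_force: [0.3, 0.4, -6.0]
finger_gap: 0.105
grip_force: 108.1
```

Run:
```python
from h import *
o=get_obs();print(o['t'],o['qpos'],o['position'])
print(delta([513,120,250],down(np.radians(97.5))))
```

```text
38.55 [ 1.098  0.44  -1.377  1.904  0.467  1.187  1.247] [481.982 -21.071 264.232]
[-0.398  1.136  0.119  0.     0.    -0.006]
```

Emit:
drive_tool(deltas=[[[-0.05,0.15,0,0,0,0,1],[-0.1,0.3,0,0,0,0,1],[-0.16,0.45,0,0,0,0,1],[-0.2,0.57,0,0,0,0,1],[-0.2,0.57,0,0,0,0,1]]])

```text
t: 39.05
position: [497.3, 50.7, 264.4]
ee_rot: [[-0.992, -0.122, 0.001], [-0.122, 0.992, 0.001], [-0.001, 0.001, -1.0]]
wrist_force: [0.3, 0.1, -4.8]
finger_gap: 0.1
grip_force: 108.3
```

Emit:
drive_tool(deltas=[[[-0.05,0.15,0,0,0,0,1],[-0.1,0.3,0,0,0,0,1],[-0.16,0.45,0,0,0,0,1],[-0.2,0.57,0,0,0,0,1],[-0.2,0.57,0,0,0,0,1]]])

```text
t: 39.55
position: [512.8, 120.6, 264.2]
ee_rot: [[-0.993, -0.121, 0.0], [-0.121, 0.993, 0.001], [-0.0, 0.001, -1.0]]
wrist_force: [-0.3, 0.9, -5.5]
finger_gap: 0.103
grip_force: 108.3
```

Run:
```python
from h import *
from scipy.spatial.transform import Rotation as Ro
o=get_obs();print(o['t'],o['qpos'],o['position'],o['wrist_force'])
R=np.array(o['ee_rot']);p=o['position']
# tray x = tool y ; lip down = rotation about tray y. tray y = z x x(world z cross tool y)
for deg in(15,25,35,40):
    ty=np.cross([0,0,1],R[:,1]); Rn=Ro.from_rotvec(np.radians(deg)*ty).as_matrix()@R
    lip=lambda P,Q:P+Q@np.array([0,178,12]) # tool z down -> tray -12 z = +12 along tool z
    print(deg,delta(p,Rn),'lip',lip(p,Rn))
shot('wrist','w15')
s0=cv2.imread('pics/s10.png');s=read_camera('scene');cv2.imwrite('pics/s15.png',s)
```

```text
39.55 [ 0.687  0.498 -1.265  1.806  0.505  1.218  0.965] [512.796 120.586 264.187] [-0.258  0.884 -5.512]
15 [ 0.     0.     0.     0.167 -0.    -0.   ] lip [492.311 288.224 206.69 ]
25 [ 0.     0.     0.     0.278 -0.    -0.   ] lip [493.833 275.767 178.237]
35 [ 0.     0.     0.     0.389 -0.    -0.   ] lip [495.932 258.594 152.396]
40 [ 0.     0.     0.     0.444 -0.    -0.   ] lip [497.178 248.398 140.703]
```

View pics/s15.png

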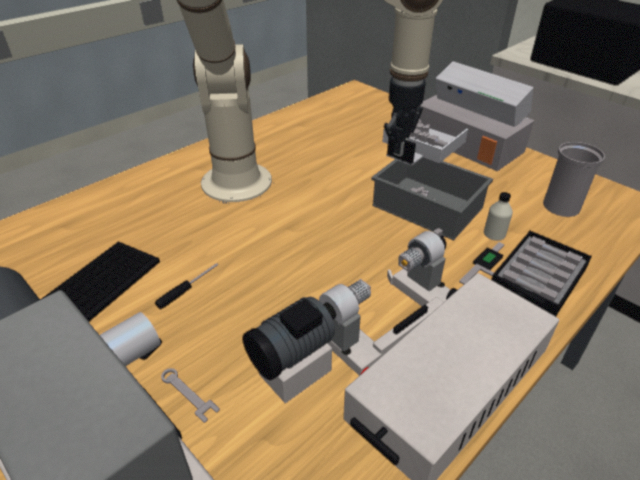

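Emit:
drive_tool(deltas=[[[0,0.03,0.06,0,0,0,1],[0,0.06,0.14,0.03,0,0,1],[0,0.09,0.2,0.06,0,0,1],[0,0.1,0.25,0.09,0,0,1],[0,0.1,0.25,0.12,0,0,1]]])

```text
t: 40.15
position: [510.8, 129.8, 232.7]
ee_rot: [[-0.993, -0.116, 0.02], [-0.118, 0.975, -0.188], [0.002, -0.19, -0.982]]
wrist_force: [0.4, -0.0, -5.7]
finger_gap: 0.105
grip_force: 108.1
```

Emit:
drive_tool(deltas=[[[0,0,0,0.03,0,0,1],[0,0,0,0.06,0,0,1],[0,0,0,0.09,0,0,1],[0,0,0,0.11,0,0,1],[0,0,0,0.13,0,0,1]]])

```text
t: 40.65
position: [511.3, 130.5, 233.3]
ee_rot: [[-0.993, -0.109, 0.044], [-0.118, 0.917, -0.381], [0.001, -0.383, -0.924]]
wrist_force: [-0.5, 0.6, -6.0]
finger_gap: 0.1
grip_force: 108.3
```

Emit:
drive_tool(deltas=[[[0,0,0,0.02,0,0,1],[0,0,0,0.04,0,0,1],[0,0,0,0.06,0,0,1],[0,0,0,0.08,0,0,1],[0,0,0,0.1,0,0,1]]])

```text
t: 41.15
position: [511.5, 131.0, 233.9]
ee_rot: [[-0.993, -0.101, 0.062], [-0.119, 0.845, -0.521], [0.0, -0.524, -0.852]]
wrist_force: [-0.1, -0.2, -4.7]
finger_gap: 0.105
grip_force: 108.3
```

Emit:
drive_tool(deltas=[[[0,0,0,0.02,0,0,1],[0,0,0,0.04,0,0,1],[0,0,0,0.06,0,0,1],[0,0,0,0.08,0,0,1],[0,0,0,0.1,0,0,1]]])

```text
t: 41.65
position: [511.5, 131.4, 234.2]
ee_rot: [[-0.993, -0.09, 0.078], [-0.119, 0.754, -0.646], [-0.0, -0.651, -0.759]]
wrist_force: [0.1, 0.8, -2.6]
finger_gap: 0.105
grip_force: 108.6
```

Emit:
drive_tool(deltas=[[[0,0,0,0,0,0,1],[0,0,0,0,0,0,1],[0,0,0,0,0,0,1],[0,0,0,0,0,0,1],[0,0,0,0,0,0,1]]])

```text
t: 42.15
position: [511.6, 130.8, 234.3]
ee_rot: [[-0.993, -0.09, 0.077], [-0.119, 0.755, -0.645], [-0.0, -0.649, -0.76]]
wrist_force: [0.4, 0.5, -3.8]
finger_gap: 0.103
grip_force: 108.6
```

Run:
```python
from h import *
o=get_obs();print(o['t'],o['qpos'],o['position'],o['wrist_force'],o['torque'],o['grip_force'])
shot('wrist','w16')
s=read_camera('scene');cv2.imwrite('pics/s16.png',s)
R=np.array(o['ee_rot']);print(R,'lip',o['position']+R@np.array([0,178,12]))
```

```text
42.15 [-0.044  0.651 -0.895  1.732  0.925  1.67   0.469] [511.589 130.768 234.33 ] [ 0.388  0.508 -3.788] [ 0.941  0.132 -0.023] 108.55334758758545
[[-0.993 -0.09   0.077]
 [-0.119  0.755 -0.645]
 [-0.    -0.649 -0.76 ]] lip [496.517 257.435 109.605]
```

Run:
```python
from h import *
f=[]
for i in range(6):
    im=read_camera('wrist');f.append(np.array(get_obs()['wrist_force']))
print(np.mean(f,0))
a=cv2.imread('pics/w15.png')
c=cam('wrist',dict(position=np.zeros(3),ee_rot=np.eye(3)))
# tray floor corners in tool frame: tool x = -tray y?, tool y = tray x+112, tool z = 16-z
q=np.array([[sx*74,112+tx,12] for sx,tx in((-1,-60),(1,-60),(1,64),(-1,64))],float)
uv=proj(c,q);print(uv.round())
H=cv2.getPerspectiveTransform(uv.astype(np.float32),np.float32([[0,148],[0,0],[124,0],[124,148]]))
for n,i in(('before',a),('w16',cv2.imread('pics/w16.png')),('now',im)):
    w=cv2.warpPerspective(i,H,(124,148));g=cv2.cvtColor(w,cv2.COLOR_BGR2GRAY)
    m=np.array(cv2.resize(g,(16,16),interpolation=cv2.INTER_AREA));print(n,'std',g.std(),'edges',(cv2.Canny(g,60,120)>0).sum());print(m)
```

```text
[ 0.026  0.083 -2.813]
[[410. 404.]
 [437. 138.]
 [715. 138.]
 [624. 405.]]
before std 58.86014466291312 edges 1579
[[100 161 163 162 135 152 163 162 162 162 145 110   0   0   0   0]
 [102 161 163 130 106 127 162 140 134 153  89 116  30   0   0   0]
 [102 161 163 103 120 135 162  93 120 138 120 104  75   0   0   0]
 [102 160 115  98 125 141 162  88 125 136 147  85 115   2   0   0]
 [101 138  57 111 124 132 134  84 128 131 100  68  97  31   0   0]
 [101 145  70 130 131 136  69  70 120 118 122  76  74  76   0   0]
 [101  96  74 129 135 152  94  71 130 129 137 117  63  94   3   0]
 [101 131 119 121 124 158  87  66 129 132 151 144  99  75  33   0]
 [101 160 161 157 149 160  70  71 113 114 142 160 160 154  95   0]
 [101 159 162 162 159 161 112  71 115 116 134 160 160 161 149   5]
 [ 93 159 162 162 159 160  70  64 130 131 149 160 160 160 159  50]
 [ 21  74 147 161 159 160  69  64 108 106 134 160 159 160 159 104]
 [ 19  16  22  84 150 161 132  73 128 129 139 161 159 160 160 154]
 [ 34  25  17  16  26  94 149  84 124 135 151 161 159 160 160 161]
 [ 38  92  42  21  16  16  31  61 121 145 160 
[... 1606 characters left out ...]
 149 148 148 148  90   0   0]
 [141 144 148 150 146 148 147 148 148 149 148 148 148 137   3   0]
 [141 144 148 149 146 148 147 147 148 149 147 147 148 148  42   0]
 [141 144 148 149 146 148 147 147 148 149 147 148 147 148  92   0]
 [141 144 147 148 146 148 147 147 148 149 146 148 147 148 137   5]
 [126 144 148 148 146 148 146 147 148 149 146 147 147 147 146  46]
 [ 22  69 134 148 146 148 146 147 148 149 146 148 147 147 146  96]
 [ 23  17  23  79 138 148 146 147 148 149 146 148 146 147 146 141]
 [ 38  32  20  17  26  88 141 147 148 149 147 148 146 147 147 148]
 [ 31  86  49  27  18  18  31  95 146 150 147 149 147 147 147 148]
 [ 29  27  87  44  36  22  18  18  38 106 147 149 147 148 148 149]]
```

Emit:
drive_tool(deltas=[[[0,0,0,-0.05,0,0,1],[0,0,0,-0.12,0,0,1],[0,0,0,-0.19,0,0,1],[0,0,0,-0.24,0,0,1],[0,0,0,-0.25,0,0,1]]])

```text
t: 43.05
position: [512.3, 128.4, 234.9]
ee_rot: [[-0.993, -0.109, 0.037], [-0.115, 0.945, -0.307], [-0.001, -0.31, -0.951]]
wrist_force: [1.1, -1.0, -2.7]
finger_gap: 0.099
grip_force: 108.5
```

Emit:
drive_tool(deltas=[[[0,0,0,-0.07,0,0,1],[0,0,0,-0.14,0,0,1],[0,0,0,-0.19,0,0,1],[0,0,0,-0.2,0,0,1],[0,0,0,-0.2,0,0,1]]])

```text
t: 43.55
position: [511.0, 130.2, 233.6]
ee_rot: [[-0.993, -0.118, -0.001], [-0.118, 0.993, -0.002], [0.002, -0.002, -1.0]]
wrist_force: [-0.3, 0.1, -2.7]
finger_gap: 0.1
grip_force: 108.6
```

Emit:
drive_tool(deltas=[[[0.05,-0.15,-0.1,0,0,0,1],[0.1,-0.35,-0.2,0,0,0,1],[0.2,-0.55,-0.25,0,0,0,1],[0.23,-0.67,-0.25,0,0,0,1],[0.23,-0.67,-0.25,0,0,0,1]]])

```text
t: 44.05
position: [493.1, 46.8, 263.9]
ee_rot: [[-0.993, -0.119, -0.001], [-0.119, 0.993, -0.004], [0.001, -0.004, -1.0]]
wrist_force: [0.1, -0.9, -3.2]
finger_gap: 0.104
grip_force: 108.8
```

Emit:
drive_tool(deltas=[[[0,0,0,0,0,0.06,1],[0,0,0,0,0,0.14,1],[0,0,0,0,0,0.22,1],[0,0,0,0,0,0.3,1],[0,0,0,0,0,0.38,1]]])

```text
t: 44.55
position: [493.1, 50.6, 264.1]
ee_rot: [[-0.888, 0.46, -0.001], [0.46, 0.888, -0.001], [0.0, -0.001, -1.0]]
wrist_force: [-0.4, -0.2, -2.8]
finger_gap: 0.1
grip_force: 108.8
```

Emit:
drive_tool(deltas=[[[0,0,0,0,0,0.08,1],[0,0,0,0,0,0.16,1],[0,0,0,0,0,0.24,1],[0,0,0,0,0,0.32,1],[0,0,0,0,0,0.4,1]]])

```text
t: 45.05
position: [492.9, 50.9, 264.0]
ee_rot: [[-0.448, 0.894, -0.001], [0.894, 0.448, -0.001], [-0.0, -0.001, -1.0]]
wrist_force: [1.5, -0.5, -3.0]
finger_gap: 0.101
grip_force: 108.8
```

Emit:
drive_tool(deltas=[[[0,0,0,0,0,0.08,1],[0,0,0,0,0,0.16,1],[0,0,0,0,0,0.24,1],[0,0,0,0,0,0.32,1],[0,0,0,0,0,0.34,1]]])

```text
t: 45.55
position: [493.0, 50.7, 264.0]
ee_rot: [[0.067, 0.998, -0.001], [0.998, -0.067, -0.0], [-0.0, -0.001, -1.0]]
wrist_force: [-0.1, 0.1, -3.1]
finger_gap: 0.099
grip_force: 108.8
```

Run:
```python
from h import *
o=get_obs();print(o['t'],o['qpos'],o['position'],o['grip_force'],o['ee_rot'])
print(delta([441.7,-77.8,264],down(-0.069)))
```

```text
45.55 [ 0.636  0.263 -0.917  1.88   0.233  1.111 -0.436] [492.953  50.673 263.987] 108.77684354782104 [[ 0.067  0.998 -0.001]
 [ 0.998 -0.067 -0.   ]
 [-0.    -0.001 -1.   ]]
[-1.097 -0.354  0.001 -0.001  0.     0.001]
```

Emit:
drive_tool(deltas=[[[-0.1,-0.04,0,0,0,0,1],[-0.25,-0.08,0,0,0,0,1],[-0.4,-0.13,0,0,0,0,1],[-0.55,-0.18,0,0,0,0,1],[-0.55,-0.18,0,0,0,0,1]]])

```text
t: 46.05
position: [466.3, -17.6, 263.6]
ee_rot: [[0.068, 0.998, -0.002], [0.998, -0.068, -0.002], [-0.002, -0.002, -1.0]]
wrist_force: [-0.8, -1.0, -3.3]
finger_gap: 0.102
grip_force: 108.7
```

Emit:
drive_tool(deltas=[[[-0.1,-0.04,0,0,0,0,1],[-0.25,-0.08,0,0,0,0,1],[-0.4,-0.13,0,0,0,0,1],[-0.55,-0.19,0,0,0,0,1],[-0.55,-0.19,0,0,0,0,1]]])

```text
t: 46.55
position: [439.4, -81.4, 263.8]
ee_rot: [[0.069, 0.998, -0.002], [0.998, -0.069, -0.001], [-0.001, -0.001, -1.0]]
wrist_force: [-0.9, -0.5, -2.7]
finger_gap: 0.101
grip_force: 108.7
```

Emit:
drive_tool(deltas=[[[0,0,0.25,0,0,0,1],[0,0,0.5,0,0,0,1],[0,0,0.75,0,0,0,1],[0,0,1,0,0,0,1],[0,0,1,0,0,0,1]]])

```text
t: 47.05
position: [437.7, -78.0, 141.0]
ee_rot: [[0.065, 0.998, -0.007], [0.998, -0.065, 0.003], [0.003, -0.007, -1.0]]
wrist_force: [-1.0, 0.4, -2.9]
finger_gap: 0.1
grip_force: 108.7
```

Emit:
drive_tool(deltas=[[[0,0,0.15,0,0,0,1],[0,0,0.3,0,0,0,1],[0,0,0.4,0,0,0,1],[0,0,0.4,0,0,0,1],[0,0,0.4,0,0,0,1]]])

```text
t: 47.55
position: [441.0, -80.1, 96.9]
ee_rot: [[0.068, 0.998, 0.001], [0.998, -0.068, 0.0], [0.0, 0.001, -1.0]]
wrist_force: [0.1, -0.6, -3.1]
finger_gap: 0.101
grip_force: 108.9
```

Run:
```python
from h import *
im=read_camera('scene');im=read_camera('scene')
o=get_obs();print(o['t'],o['qpos'],o['position'],o['grip_force'],o['ee_rot'],o['wrist_force'])
print(delta([439,-77.7,24],down(-0.069)))
```

```text
47.65 [ 0.756  0.413 -0.742  2.142  0.419  0.73  -0.331] [441.253 -80.509  97.143] 108.88427138328552 [[ 0.069  0.998  0.002]
 [ 0.998 -0.069 -0.001]
 [-0.     0.002 -1.   ]] [-0.838 -0.087 -2.505]
[ 0.022 -0.021  0.609  0.001  0.     0.   ]
```

Emit:
drive_tool(deltas=[[[0.022,-0.02,0.1,0,0,0,1],[0.022,-0.02,0.25,0,0,0,1],[0.022,-0.02,0.4,0,0,0,1],[0.022,-0.02,0.5,0,0,0,1],[0.022,-0.02,0.5,0,0,0,1]]])

```text
t: 48.15
position: [436.6, -77.4, 34.6]
ee_rot: [[0.069, 0.998, -0.003], [0.998, -0.069, 0.001], [0.001, -0.003, -1.0]]
wrist_force: [-0.6, 0.6, -2.7]
finger_gap: 0.104
grip_force: 108.9
```

Emit:
drive_tool(deltas=[[[0,0,0.04,0,0,0,1],[0,0,0.08,0,0,0,1],[0,0,0.11,0,0,0,1],[0,0,0.11,0,0,0,1],[0,0,0.11,0,0,0,1]]])

```text
t: 48.65
position: [438.2, -77.8, 23.0]
ee_rot: [[0.069, 0.998, 0.0], [0.998, -0.069, -0.0], [-0.0, 0.0, -1.0]]
wrist_force: [0.2, 0.2, -3.0]
finger_gap: 0.106
grip_force: 108.7
```

Run:
```python
from h import *
o=get_obs();print(o['t'],o['position'],o['grip_force'],o['ee_rot'],o['wrist_force'])
print(delta([553.5,-85.6,24],down(-0.069)))
```

```text
48.65 [438.158 -77.807  23.022] 108.68507981300354 [[ 0.069  0.998  0.   ]
 [ 0.998 -0.069 -0.   ]
 [-0.     0.    -1.   ]] [ 0.248  0.164 -3.006]
[ 0.001  0.963 -0.008  0.     0.     0.   ]
```

Emit:
drive_tool(deltas=[[[0,0.1,0,0,0,0,1],[0,0.22,0,0,0,0,1],[0,0.34,0,0,0,0,1],[0,0.44,0,0,0,0,1],[0,0.5,0,0,0,0,1]]])

```text
t: 49.15
position: [499.9, -82.0, 23.2]
ee_rot: [[0.069, 0.998, 0.002], [0.998, -0.069, 0.0], [0.0, 0.002, -1.0]]
wrist_force: [0.5, 1.3, -3.6]
finger_gap: 0.104
grip_force: 108.8
```

Emit:
drive_tool(deltas=[[[0,0.1,0,0,0,0,1],[0,0.2,0,0,0,0,1],[0,0.3,0,0,0,0,1],[0,0.4,0,0,0,0,1],[0,0.43,0,0,0,0,1]]])

```text
t: 49.65
position: [551.4, -85.5, 23.1]
ee_rot: [[0.069, 0.998, 0.002], [0.998, -0.069, 0.0], [0.0, 0.002, -1.0]]
wrist_force: [0.1, -0.7, -2.7]
finger_gap: 0.102
grip_force: 108.9
```

Emit:
drive_tool(deltas=[[[0,0.03,0.02,0,0,0,1],[0,0.03,0.05,0,0,0,1],[0,0.03,0.065,0,0,0,1],[0,0.03,0.065,0,0,0,1],[0,0.03,0.065,0,0,0,1]]])

```text
t: 50.15
position: [553.0, -85.7, 16.0]
ee_rot: [[0.069, 0.998, 0.001], [0.998, -0.069, -0.001], [-0.001, 0.001, -1.0]]
wrist_force: [-2.4, -0.4, 6.6]
finger_gap: 0.103
grip_force: 110.3
```

Emit:
drive_tool(deltas=[[[0,0.02,0,0,0,0,1],[0,0.02,0,0,0,0,1],[0,0.0,0,0,0,0,0.6],[0,0.0,0,0,0,0,0.55],[0,0,0,0,0,0,0.55]]])

```text
t: 50.65
position: [553.1, -85.8, 15.2]
ee_rot: [[0.069, 0.998, 0.0], [0.998, -0.069, -0.0], [-0.0, 0.001, -1.0]]
wrist_force: [0.1, 0.1, 0.4]
finger_gap: 0.447
grip_force: 0.0
```

Emit:
drive_tool(deltas=[[[0,0,-0.15,0,0,0,0.55],[0,0,-0.4,0,0,0,0.55],[0,0,-0.7,0,0,0,0.55],[0,0,-1,0,0,0,0.55],[0,0,-1,0,0,0,0.55]]])

```text
t: 51.15
position: [557.1, -85.5, 141.3]
ee_rot: [[0.068, 0.998, 0.01], [0.998, -0.068, -0.002], [-0.001, 0.01, -1.0]]
wrist_force: [0.3, 0.9, -0.1]
finger_gap: 0.447
grip_force: 0.0
```

Emit:
drive_tool(deltas=[[[0,-0.3,-0.3,0,0,0,0.5],[0,-0.6,-0.6,0,0,0,0.5],[0,-0.9,-0.9,0,0,0,0.5],[0,-0.9,-0.9,0,0,0,0.5]]])

```text
t: 51.55
position: [443.9, -78.3, 246.9]
ee_rot: [[0.069, 0.998, 0.004], [0.998, -0.069, -0.006], [-0.006, 0.004, -1.0]]
wrist_force: [0.1, -0.9, -0.2]
finger_gap: 0.497
grip_force: 0.0
```

Run:
```python
from h import *
im=shot('wrist','w17');s=read_camera('scene');cv2.imwrite('pics/s17.png',s)
o=get_obs();print(o['t'],o['position'],o['qpos'])
c=wcam('w17')
g=cv2.cvtColor(im,cv2.COLOR_BGR2GRAY)
# detect tab: dark rectangle near expected projection
h0=np.array([553.1,-85.7]);ux=np.array([.9976,-.069]);uy=np.array([.069,.9976])
e=proj(c,np.array([[*(h0+sx*5*ux+sy*35*uy),54] for sx in(-1,1) for sy in(-1,1)]));print('tab expected',e.round())
x0,y0=e.min(0).astype(int)-25;x1,y1=e.max(0).astype(int)+25
m=(g[y0:y1,x0:x1]<60).astype(np.uint8);n,l,st,ce=cv2.connectedComponentsWithStats(m)
print([(st[i]+[x0,y0,0,0,0]).tolist() for i in range(1,n) if st[i,4]>150])
# tray floor and bench: look for pieces: compare with the scene at start of tipping
a=cv2.imread('pics/s15.png');d=(cv2.absdiff(a,s).max(2)>35).astype(np.uint8);d=cv2.morphologyEx(d,cv2.MORPH_OPEN,np.ones((2,2)))
n,l,st,ce=cv2.connectedComponentsWithStats(d)
for i in range(1,n):
    if st[i,4]>15: print(st[i].tolist())
```

```text
51.65 [445.394 -79.143 244.477] [ 0.917  0.169 -0.873  2.001  0.155  1.033 -0.099]
tab expected [[417. 239.]
 [423. 173.]
 [426. 239.]
 [433. 173.]]
[[443, 147, 15, 117, 790], [405, 171, 27, 71, 1418]]
[178, 0, 45, 14, 280]
[284, 0, 32, 37, 859]
[314, 0, 40, 22, 557]
[386, 0, 57, 75, 1780]
[406, 0, 31, 12, 278]
[294, 29, 51, 159, 4843]
[192, 47, 45, 36, 558]
[238, 50, 9, 44, 252]
[394, 75, 11, 6, 29]
[383, 83, 86, 81, 3086]
[207, 93, 8, 7, 30]
[232, 94, 7, 6, 35]
[430, 190, 13, 8, 59]
[436, 196, 5, 5, 17]
[336, 265, 26, 23, 379]
[359, 272, 63, 70, 2375]
[417, 295, 12, 9, 28]
```

Emit:
drive_tool(deltas=[[[0.82,0.01,-0.24,0,0,0,0.5],[0.82,0.01,-0.24,0,0,0,0.5],[0.82,0.01,-0.24,0,0,0,0.5]]])

```text
t: 51.95
position: [454.7, 26.9, 273.1]
ee_rot: [[0.06, 0.998, 0.003], [0.998, -0.06, 0.004], [0.004, 0.003, -1.0]]
wrist_force: [0.1, -0.2, -1.0]
finger_gap: 0.5
grip_force: 0.0
```

Emit:
drive_tool(deltas=[[[0.82,0.01,-0.24,0,0,0,0.5],[0.82,0.01,-0.24,0,0,0,0.5],[0.82,0.01,-0.24,0,0,0,0.5]]])

```text
t: 52.25
position: [461.9, 125.6, 301.9]
ee_rot: [[0.059, 0.998, 0.002], [0.998, -0.059, 0.006], [0.006, 0.002, -1.0]]
wrist_force: [-0.5, 0.4, 0.5]
finger_gap: 0.5
grip_force: 0.0
```

Emit:
drive_tool(deltas=[[[0.82,0.01,-0.24,0,0,0,0.5],[0.82,0.01,-0.24,0,0,0,0.5],[0.82,0.01,-0.24,0,0,0,0.5],[0.82,0.01,-0.24,0,0,0,0.5],[0.82,0.01,-0.24,0,0,0,0.5]]])

```text
t: 52.75
position: [469.3, 214.5, 328.0]
ee_rot: [[0.07, 0.998, -0.003], [0.998, -0.07, -0.001], [-0.001, -0.002, -1.0]]
wrist_force: [-0.1, -0.2, 0.3]
finger_gap: 0.498
grip_force: 0.0
```

Run:
```python
from h import *
im=shot('wrist','w18');o=get_obs();print(o['t'],o['position'])
c=wcam('w18')
ctr=np.array([489,315]);bx=np.array([np.cos(.13),np.sin(.13)]);by=np.array([-bx[1],bx[0]])
def warp(z,hx,hy,s=1):
    q=np.array([[*(ctr+sx*hx*bx+sy*hy*by),z] for sx,sy in((-1,1),(1,1),(1,-1),(-1,-1))]);uv=proj(c,q)
    print(z,uv.round().tolist())
    H=cv2.getPerspectiveTransform(uv.astype(np.float32),np.float32([[0,0],[2*hx*s,0],[2*hx*s,2*hy*s],[0,2*hy*s]]))
    return cv2.warpPerspective(im,H,(int(2*hx*s),int(2*hy*s)))
w=warp(10,124,90);cv2.imwrite('pics/binw.png',w);g=cv2.cvtColor(w,cv2.COLOR_BGR2GRAY)
r=cv2.resize(g,(62,30),interpolation=cv2.INTER_AREA);print(np.percentile(g,[5,25,50,75,95]))
for row in r: print(''.join(' .:-=+*#%@'[min(9,int(v)//22)] for v in row))
hsv=cv2.cvtColor(im,cv2.COLOR_BGR2HSV);m=((hsv[...,1]<60)&(hsv[...,2]>60)).astype(np.uint8);m=cv2.morphologyEx(m,cv2.MORPH_OPEN,np.ones((3,3)))
n,l,st,ce=cv2.connectedComponentsWithStats(m)
for i in range(1,n):
    if st[i,4]>150: print(st[i].tolist(),onz(c,ce[i],10)[:2])
# scene: tray tab before/after
a=cv2.imread('pics/scene0.png');b=cv2.imread('pics/s17.png');A=a[255:300,330:375];B=b[255:300,330:375]
print('shift',cv2.phaseCorrelate(np.float64(cv2.cvtColor(A,6)),np.float64(cv2.cvtColor(B,6))))
```

```text
52.8 [469.371 213.984 328.113]
10 [[219.0, 56.0], [417.0, 11.0], [432.0, 161.0], [255.0, 197.0]]
[100. 108. 117. 127. 133.]
================================+++++++++++++++++++++++++++++=
=======================++++++++++++++++++++++++++++++++++++++=
=====================+++++++++++++=*+++++++++++++++++++++++++=
=====================+++++++++**+*++*++++++++++++++++++++++++=
====================+++++===+******+*++++++++++++++++++++++++=
=================++=+=++++++++***+=-==+++++++++++++++++++++++=
=================++=+=+++++=======+++++++++++++++++++++++++++=
================+*+=+======+***+++*++++++++++++++++++++++++++=
================+++=++++++++*****+*++++++++++++++++++++++++++=
===============+*+==++++++++***+++*++++++++++++++++++++++++++=
=============+*+++==============+==+++++++++++++++++++++++++++
============+*****=+++++++++++==++++++++++++++++++++++++++++++
=============+++*+---==--=++++=+*++++++====+++++++++++++++++++
=============+++====+++++++++==++==+++++++++++++++++++++++++++
============++++++++++++++++=--+++++++++++++++++++++++++++++++
============+++++=++++++=++++--
[... 930 characters left out ...]
1, 10877] [552.729 329.345]
[217, 9, 216, 188, 28596] [490.086 323.54 ]
[570, 34, 70, 180, 10235] [853.81 271.74]
[507, 97, 15, 36, 458] [728.623 293.68 ]
[503, 184, 42, 60, 1093] [746.508 157.915]
[466, 267, 174, 193, 16573] [877.474 -70.125]
[0, 273, 116, 133, 10206] [19.513  5.049]
[410, 281, 124, 63, 2690] [677.06   18.613]
[243, 283, 24, 51, 516] [353.525  35.377]
[372, 283, 25, 51, 525] [556.201  21.56 ]
[0, 371, 20, 62, 873] [ -95.438 -118.012]
[430, 400, 31, 32, 584] [ 653.553 -203.535]
[460, 451, 35, 29, 321] [ 728.326 -327.502]
[60, 466, 26, 14, 291] [ -32.203 -288.72 ]
[561, 470, 18, 10, 161] [ 897.182 -353.013]
shift ((0.5012408709887879, 0.47389136020885303), 0.8137407514136795)
```

```bash
python3 -c "
from station import *
print(close_job())"
```

```text
the job is handed in; nothing more can be done
None
```

The job is handed in, with no verdict returned: both couplers are cleared, all seven broken halves I found went into the bin, and the empty tray is back home; I didn't count the pieces in the bin afterwards.

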